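# Set up circuit boards against a straightedge in the bench scanner

### The job

Set up the bench scanner: raise its hinged cover fully, lay every circuit board from the mat flat on the scanner bed, side by side in one row and each with a short edge against the fence at the back, then lay the straightedge flat on the bed so that one long edge is flush against the front edges of all the boards and spans the whole row. Once they are all lined up, lower the cover gently until it is fully closed over them, and leave the mouse, tape roll and jar alone.

Things in the scene. Friction and masses are not known exactly. Their poses are not given: they have to be found in the camera images.
- scanner: fixed white bench scanner base, 250 (x) x 330 (y) x 30 mm high, black bed on top (z = 30 mm). Origin: centre of underside; x to its back, y left, z up. Back fence: aluminium strip on the bed, front face at x = +70 mm, 12 mm thick, 14 mm high, y -135 to +135 mm. Usable bed inside the cover: x -110 to +70, y -140 to +140 mm
- cover (a joint): cover's hinge angle, rad: 0 closed, grows as it opens, stop at 1.75; stiff, stays where it is left. The cover is a hood, clear top and blue walls, 235 deep x 300 wide x 64 mm high (60 mm free inside), hinged along y at the back of the bed
- cover_hinge (a point): middle of the cover's hinge line, at scanner x = +120, y = 0, z = +30 mm; the line runs along scanner y
- cover_handle (a point): middle of the cover's bar handle, a round steel bar along scanner y, 100 mm long, 35 mm out from the cover's front wall. With the cover closed it lies 270 mm in front of (-x) and 35 mm above the hinge line, and it turns with the cover about the hinge
- board_a: green circuit board, 90 (own x) x 46 (own y) mm, on 5 mm feet, top 8 mm above its underside. Centred on it a finned aluminium heat sink (the grip), 50 (x) x 16 (y) mm, from 8 to 38 mm above the underside; other parts up to 18 mm high near the short edges. 150 g. Origin: centre of underside; z up. Same either way round. May be absent. Starts on the board mat
- board_b: green circuit board, 90 (own x) x 46 (own y) mm, on 5 mm feet, top 8 mm above its underside. Centred on it a finned aluminium heat sink (the grip), 50 (x) x 16 (y) mm, from 8 to 38 mm above the underside; other parts up to 18 mm high near the short edges. 150 g. Origin: centre of underside; z up. Same either way round. May be absent. Starts on the board mat
- board_c: green circuit board, 90 (own x) x 46 (own y) mm, on 5 mm feet, top 8 mm above its underside. Centred on it a finned aluminium heat sink (the grip), 50 (x) x 16 (y) mm, from 8 to 38 mm above the underside; other parts up to 18 mm high near the short edges. 150 g. Origin: centre of underside; z up. Same either way round. May be absent. Starts on the board mat
- board_d: green circuit board, 90 (own x) x 46 (own y) mm, on 5 mm feet, top 8 mm above its underside. Centred on it a finned aluminium heat sink (the grip), 50 (x) x 16 (y) mm, from 8 to 38 mm above the underside; other parts up to 18 mm high near the short edges. 150 g. Origin: centre of underside; z up. Same either way round. May be absent. Starts on the board mat
- straightedge: aluminium straightedge: flat bar 200 (own x) x 60 (own y) x 12 mm thick, straight long edges at y = +30 and -30 mm; a black grip rib, 100 (x) x 12 (y) mm, stands centred on it up to 45 mm above the underside. 350 g. Origin: centre of underside; z up. Same either way round. Starts on a thin mat on the other side of the scanner from the boards
- board_mat: thin black mat (1 mm, 300 x 130 mm) on the bench under the boards at the start; on the left or right. Origin at its centre
- mouse: black computer mouse, 100 x 58 x 30 mm, bystander; origin: centre of underside
- tape_roll: yellow tape roll lying flat, 90 mm diameter, 24 mm high, bystander; origin: centre of underside
- paste_jar: small jar, 60 mm diameter, 75 mm high, bystander; origin: centre of underside
Things that resemble listed ones, but are neither listed nor needed, are in the scene too. What is shaped like the straightedge but pink or purple is not meant.

How it is judged:
By the outcome, as a careful person would: the job done as asked, in the order asked, and still so for the second after the job is handed in, with the robot touching nothing.
Of board_a, board_b, board_c, board_d only 3 to 4 are there at a start; the rules pass over those that are not, and their reading is None.
At some moment in a run one of board_a, board_b, board_c, board_d, straightedge may be knocked a few centimetres aside while the robot is not near it.
Once in a run the grip may slacken for a moment while it holds something.
It also fails if it takes over 210 s, if anything falls off the work surface, if the arm or the gripper's body presses on something with over 40 N, if the wrist force passes 120 N, or if a joint passes its speed limit or range.

### The arm

A 6-joint arm with a two-finger parallel gripper is mounted at the origin on the work surface. World frame = base frame: x ahead of the robot, y to its left, z up, the work surface at z = 0. Lengths are in m, angles in rad, forces in N, time in s.
With the tool pointing down it reaches from about 0.3 to 0.85 m from the base axis. Payload 4.2 kg.
Tool frame: the origin (TCP) lies at the very end of the fingers, on their centre line; the grasp point (between the pads) lies 19 mm behind it; z points along the fingers, y is the direction in which the jaws open and shut (so a half turn about z gives the same grasp; the last joint's range is limited). The gripper opens to 91 mm and grips with 3 to 60 N. Pads are 32 mm wide; open, the fingers measure 118 mm over their backs; the gripper's body (76 mm by 178 mm) begins 60 mm behind the grasp point.
Start: joints at [-1.328, 0.32, 1.565, -0, 1.257, -0.02], TCP at [0.149, -0.555, 0.191] pointing down, gripper open.
Joint ranges: [-3.11, 3.11], [-0.84, 2.01], [0.21, 2.61], [-1.34, 4.49], [0.05, 2.63], [-2.56, 2.56]. Speed limits (rad/s): [2.57, 2.57, 3.14, 3.14, 3.14, 3.14].

### API

Orientations are given as a unit quaternion [x, y, z, w].
In Python, from workcell import bot gives the robot as it stands. The module is installed in compiled form; this text tells all that it offers.
- The arm moves only by the tool carry_out, never from a script. Its argument "rows" is one flat list of numbers, 6 for each row, row after row: the shift along the tool's x, y, z in mm, then the turn, a rotation vector about the tool's x, y, z in rad. A call has 1 to 20 rows; each row shifts and turns the commanded pose from where the row before left it, along the tool's axes as they then stand; what a row does not reach is not made up. A row lasts 1/12 s, in which the tool goes at most 41.7 mm and 7.16 degrees, less where a joint would pass 70% of its speed; a pose out of reach is approached as far as the arm can. A call is refused whole if a number of a shift passes 41.7 or a number of a turn 0.125, either way. A call with a gripper value outside its range is refused whole. "hand" is the opening, from 0 (shut) to 1 (fully open), set as the call begins (left out, the last holds). The fingers move at their own pace and stop on an object; the grip force is fixed at half the most. Time passes only in rows, so rows that do not move let the fingers close. It gives the time, the measured TCP pose, the force and the opening at its end, in the units of the state.
- bot.state(): the state, without advancing time (a new reading comes with each control period).
- bot.get_image(name): name is "scene" or "top"; returns a dict with "pixels" (384x512x3 uint8, red, green, blue), "fovy" (degrees; the focal length in pixels is half the picture's height over the tangent of half this angle, whatever the lens; pixels are square), "cx", "cy" (the principal point, pixels), "T" (4x4, takes a point from camera to world coordinates). Camera axes: x right, y down, z forward; pixel columns grow to the right and rows downward; lengths in m; the calibration is good to about 2 mm. A picture is of the moment at which its call begins. There is no depth.
- bot.job_done(): hands the job in, once; it reports no verdict.
The state is a dict: "clock": time; "q": joint angles; "qd": joint speeds; "joint_efforts": joint torques, N m; "eef_pos": TCP position; "ee_rot": TCP orientation; "ft_force": force on the tool from outside, world axes, zero at the start; "wrist_torque": the same for the moment, N m; "gripper_width": finger opening in m.
Only numpy, scipy, OpenCV 4.12 (cv2) and the standard library are available. Lean on these libraries where they do the work, as an engineer would, in place of code of your own. Each camera call takes 0.05 s, during which the arm holds its last target.

## Working session

There is one attempt and no reset: what is moved stays moved. The work goes in short steps, Python scripts to look and compute and a tool call to move; the robot and the scene stay as the last step left them, time stands still between calls to the robot, and variables do not carry over. Pictures are saved under pics/ and viewed, and the job is handed in when it is done.

Besides the shell and the picture viewer there is one more tool, called after "Emit:" as a command line: name --argument value ..., lists and objects as JSON in quotes. carry_out: Moves the arm, as the interface text tells. Its arguments: {"type":"object","properties":{"rows":{"type":"array","items":{"type":"number"}},"hand":{"type":"number"}},"required":["rows"]}

```bash
mkdir -p pics; ls; cat > h.py <<'E'
import numpy as np, cv2
from workcell import bot
from scipy.spatial.transform import Rotation as R
def snap(n,f):
    d=bot.get_image(n); p=d["pixels"]; cv2.imwrite(f"pics/{f}.png",cv2.cvtColor(p,cv2.COLOR_RGB2BGR)); return d
def K(d):
    h=d["pixels"].shape[0]; f=h/2/np.tan(np.radians(d["fovy"])/2); return f,d["cx"],d["cy"]
def ray(d,u,v,z):
    f,cx,cy=K(d);T=np.array(d["T"]);r=T[:3,:3]@np.array([(u-cx)/f,(v-cy)/f,1]);o=T[:3,3];return o+r*(z-o[2])/r[2]
def proj(d,p):
    f,cx,cy=K(d);T=np.array(d["T"]);c=T[:3,:3].T@(np.array(p)-T[:3,3]);return c[0]/c[2]*f+cx,c[1]/c[2]*f+cy
def st():
    s=bot.state();print(round(s["clock"],2),np.round(s["eef_pos"],4),np.round(s["ee_rot"],4),"f",np.round(s["ft_force"],1),"w",round(s["gripper_width"],4),"q",np.round(s["q"],3));return s
E
python3 - <<'E'
from h import *
np.set_printoptions(suppress=True,precision=4)
for n in("top","scene"):
    d=snap(n,n+"0"); print(n,d["fovy"],d["cx"],d["cy"],np.array(d["T"]))
s=st(); print(R.from_quat(s["ee_rot"]).as_matrix())
E
```

```text
pics
top 54.11143690751658 247.67148947011643 187.81119371830997 [[-0.0188 -0.9834  0.1805  0.2965]
 [-0.9996  0.0225  0.0188 -0.0895]
 [-0.0225 -0.1801 -0.9834  1.093 ]
 [ 0.      0.      0.      1.    ]]
scene 51.9256623950552 259.84474036182365 198.4311721213012 [[ 0.6616  0.5149 -0.5451  1.1803]
 [ 0.7498 -0.4566  0.4788 -0.6612]
 [-0.0024 -0.7255 -0.6882  0.9056]
 [ 0.      0.      0.      1.    ]]
0.1 [ 0.1493 -0.5548  0.1906] [ 0.9914  0.131  -0.0001 -0.0008] f [-0.2  0.  -0.4] w 0.0912 q [-1.328  0.32   1.566  0.     1.257 -0.02 ]
[[ 0.9657  0.2598 -0.0004]
 [ 0.2598 -0.9657  0.0016]
 [ 0.     -0.0016 -1.    ]]
```

View pics/top0.png

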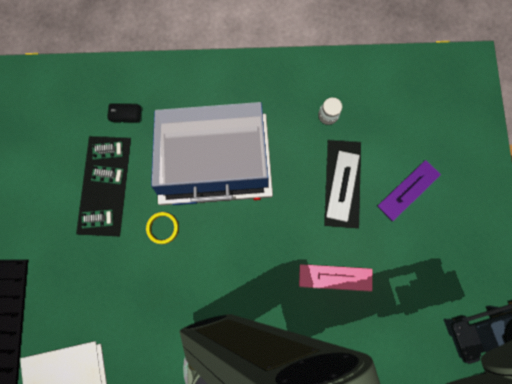

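View pics/scene0.png

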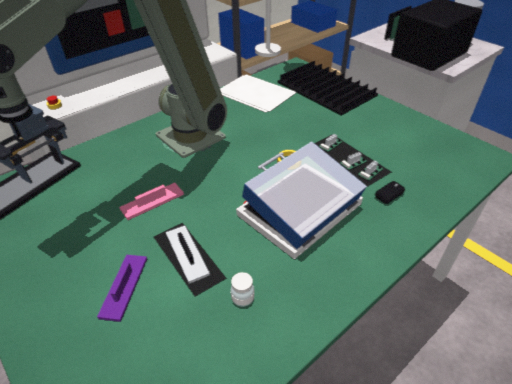

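```bash
python3 - <<'E'
import cv2
a=cv2.imread("pics/top0.png")[80:260,60:290]; cv2.imwrite("pics/z1.png",cv2.resize(a,None,fx=3.4,fy=3.3,interpolation=cv2.INTER_CUBIC))
a=cv2.imread("pics/scene0.png")[110:270,220:420]; cv2.imwrite("pics/z2.png",cv2.resize(a,None,fx=3.7,fy=3.7,interpolation=cv2.INTER_CUBIC))
E
```

```text
(no output)
```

View pics/z1.png

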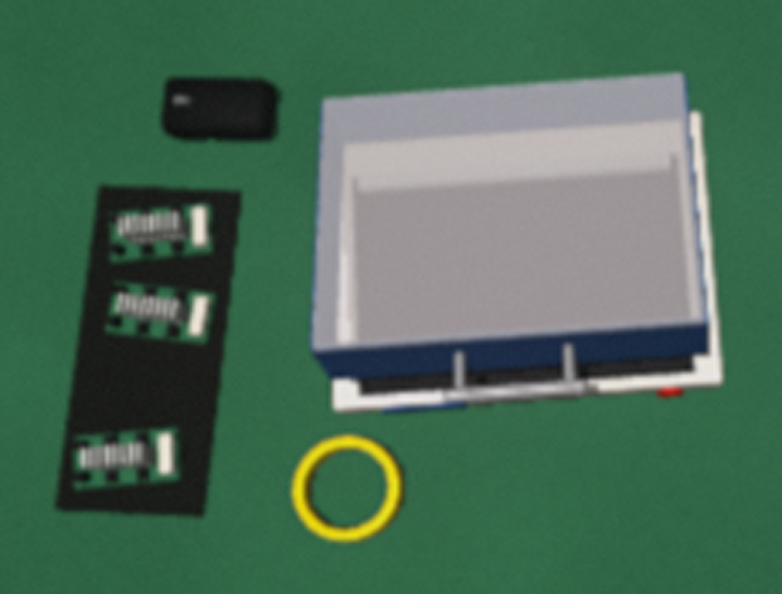

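View pics/z2.png

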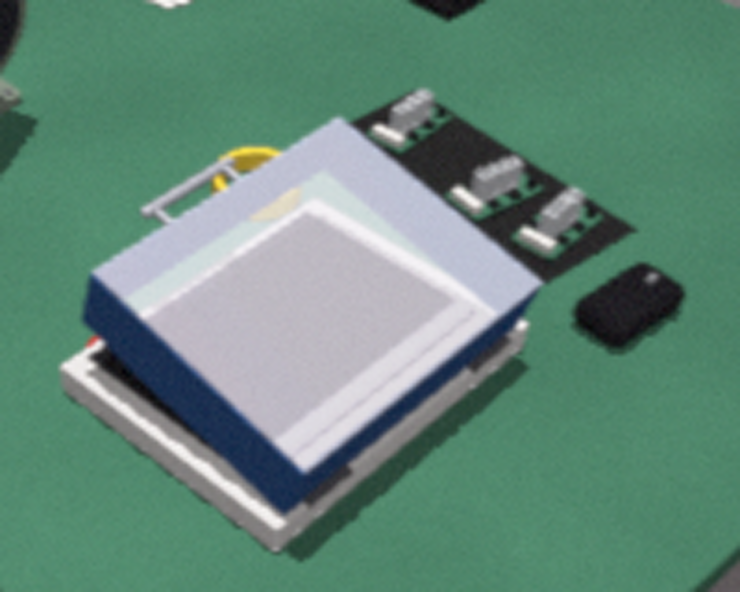

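```bash
python3 - <<'E'
from h import *
d=bot.get_image("top"); s=bot.get_image("scene")
c=[ray(d,*p,0.03) for p in [(158,204.2),(272.4,196.4),(265.9,113.9)]]
print(np.round(c,4)); print(np.linalg.norm(c[0]-c[1]),np.linalg.norm(c[2]-c[1]), (c[1]-c[0]),(c[2]-c[1]))
print(proj(d,[.149,-.555,.191]),proj(s,[.149,-.555,.191]), proj(s,[0,0,0]))
for p in [(101.5+0,137),(131,138),(121,236),(77,235)]: print(ray(d,*p,0.001))
for p in c: print(proj(s,p))
E
```

```text
[[ 0.4498  0.1889  0.03  ]
 [ 0.4651 -0.1394  0.03  ]
 [ 0.7143 -0.1277  0.03  ]]
0.32868753598126443 0.2494494524818228 [ 0.0153097  -0.32833079  0.        ] [0.24917391 0.01172136 0.        ]
(np.float64(463.26339818771316), np.float64(318.92398810059484)) (np.float64(45.35372752640487), np.float64(176.6393934170652)) (np.float64(189.37870727172657), np.float64(135.51286620700654))
[0.6650947  0.37522981 0.001     ]
[0.65953828 0.28427857 0.001     ]
[0.36298073 0.30242278 0.001     ]
[0.36846631 0.43188329 0.001     ]
(np.float64(303.6046448849309), np.float64(162.2791974422366))
(np.float64(234.50522609580185), np.float64(207.5510093769396))
(np.float64(293.10959434142467), np.float64(252.21226426288413))
```

```bash
cat >> h.py <<'E'
SC=np.array([.582,.031,0.]);YAW=.047
def S2W(p,c=None):
    return SC+R.from_euler('z',YAW).apply(np.array(p,float)/1000)
def W2S(p): return R.from_euler('z',-YAW).apply(np.array(p)-SC)*1000
def handle(t): return S2W([120-270*np.cos(t)+35*np.sin(t),0,30+270*np.sin(t)+35*np.cos(t)])
def gap(target,yaw,s=None):
    """tool-frame mm delta and z-turn to reach TCP target pointing down with tool x at world yaw"""
    s=s or bot.state(); M=R.from_quat(s["ee_rot"])
    best=None
    for k in(0,np.pi):
        a=yaw+k; T=R.from_matrix(np.c_[[np.cos(a),np.sin(a),0],[np.sin(a),-np.cos(a),0],[0,0,-1]])
        rv=(M.inv()*T).as_rotvec()
        if best is None or np.linalg.norm(rv)<np.linalg.norm(best[0]): best=(rv,T)
    rv,T=best; D=np.array(target)-s["eef_pos"]
    print("turn",np.round(rv,3),"shift before turn",np.round(M.inv().apply(D)*1000,1),"shift after turn",np.round(T.inv().apply(D)*1000,1))
E
python3 - <<'E'
from h import *
d=bot.get_image("top"); s=bot.get_image("scene")
for t in np.arange(0,.6,.05): print(round(t,2),np.round(handle(t),3),np.round(proj(d,handle(t)),1),np.round(proj(s,handle(t)),1))
E
```

```text
0.0 [0.432 0.024 0.065] [214.1 207.5] [266.1 172. ]
0.05 [0.434 0.024 0.078] [213.5 206.1] [266.6 169.1]
0.1 [0.437 0.024 0.092] [212.9 204.4] [267.2 166.3]
0.15 [0.44  0.024 0.105] [212.2 202.5] [268.  163.7]
0.2 [0.444 0.025 0.118] [211.6 200.2] [268.9 161. ]
0.25 [0.449 0.025 0.131] [210.9 197.7] [270.  158.5]
0.3 [0.455 0.025 0.143] [210.3 194.9] [271.3 156.1]
0.35 [0.461 0.025 0.155] [209.6 191.8] [272.7 153.9]
0.4 [0.467 0.026 0.167] [208.9 188.4] [274.3 151.7]
0.45 [0.474 0.026 0.179] [208.2 184.8] [276.  149.7]
0.5 [0.482 0.026 0.19 ] [207.4 180.8] [277.9 147.8]
0.55 [0.49  0.027 0.201] [206.7 176.6] [280. 146.]
```

```bash
python3 - <<'E'
from h import *
st(); gap([.4485,.025,.23],YAW+np.pi/2); gap([.4485,.025,.23],YAW-np.pi/2)
E
```

```text
0.3 [ 0.1493 -0.5551  0.1911] [ 9.914e-01  1.310e-01 -0.000e+00 -3.000e-04] f [-0.5 -0.5 -1.2] w 0.0913 q [-1.328  0.32   1.565  0.     1.257 -0.02 ]
turn [-0.    -0.    -1.355] shift before turn [ 439.6 -482.5  -38.6] shift after turn [565.4 326.1 -38.9]
turn [-0.    -0.    -1.355] shift before turn [ 439.6 -482.5  -38.6] shift after turn [565.4 326.1 -38.9]
```

```bash
cat >> h.py <<'E'
from scipy.linalg import fractional_matrix_power as fmp
def pose(s=None):
    s=s or bot.state(); P=np.eye(4);P[:3,:3]=R.from_quat(s["ee_rot"]).as_matrix();P[:3,3]=s["eef_pos"];return P
def go(target,yaw,v=30,n=None,tilt=0):
    P=pose(); best=None
    for k in(0,np.pi):
        a=yaw+k;T=np.eye(4);T[:3,:3]=np.c_[[np.cos(a),np.sin(a),0],[np.sin(a),-np.cos(a),0],[0,0,-1]];T[:3,3]=target
        D=np.linalg.inv(P)@T; r=np.linalg.norm(R.from_matrix(D[:3,:3]).as_rotvec())
        if best is None or r<best[0]: best=(r,D)
    r,D=best
    if n is None: n=int(np.ceil(max(r/.11,np.linalg.norm(D[:3,3])*1000/v,1)))
    G=np.real(fmp(D,1/n)); print("n",n,"row",np.round(np.r_[G[:3,3]*1000,R.from_matrix(G[:3,:3]).as_rotvec()],3).tolist(),"total",np.round(D[:3,3]*1000,1))
E
python3 - <<'E'
from h import *
go([.4485,.025,.25],YAW+np.pi/2,n=20)
E
```

```text
n 20 row [34.642, -6.6, -2.941, -0.0, -0.0, -0.068] total [ 439.6 -482.5  -58.6]
```

Emit:
carry_out --rows '[34.6, -6.6, -2.9, 0, 0, -0.068, 34.6, -6.6, -2.9, 0, 0, -0.068, 34.6, -6.6, -2.9, 0, 0, -0.068, 34.6, -6.6, -2.9, 0, 0, -0.068, 34.6, -6.6, -2.9, 0, 0, -0.068, 34.6, -6.6, -2.9, 0, 0, -0.068, 34.6, -6.6, -2.9, 0, 0, -0.068, 34.6, -6.6, -2.9, 0, 0, -0.068, 34.6, -6.6, -2.9, 0, 0, -0.068, 34.6, -6.6, -2.9, 0, 0, -0.068, 34.6, -6.6, -2.9, 0, 0, -0.068, 34.6, -6.6, -2.9, 0, 0, -0.068, 34.6, -6.6, -2.9, 0, 0, -0.068, 34.6, -6.6, -2.9, 0, 0, -0.068, 34.6, -6.6, -2.9, 0, 0, -0.068, 34.6, -6.6, -2.9, 0, 0, -0.068, 34.6, -6.6, -2.9, 0, 0, -0.068, 34.6, -6.6, -2.9, 0, 0, -0.068, 34.6, -6.6, -2.9, 0, 0, -0.068, 34.6, -6.6, -2.9, 0, 0, -0.068]' --hand 0.35

```text
clock: 1.97
eef_pos: [0.4464, 0.0263, 0.2495]
ee_rot: [0.687, 0.726, 0.0, 0.0]
ft_force: [0.9, -0.6, 0.1]
gripper_width: 0.0318
```

```bash
python3 - <<'E'
from h import *
st(); d=snap("top","t1"); s=snap("scene","s1")
go([.4485,.025,.111],YAW+np.pi/2,n=6)
a=d["pixels"][...,::-1][80:272,60:290];b=s["pixels"][...,::-1][60:270,180:420]
cv2.imwrite("pics/z3.png",cv2.resize(a,None,fx=3.1,fy=3.1,interpolation=cv2.INTER_CUBIC));cv2.imwrite("pics/z4.png",cv2.resize(b,None,fx=2.8,fy=2.8,interpolation=cv2.INTER_CUBIC))
E
```

```text
1.97 [0.4464 0.0263 0.2495] [6.873e-01 7.264e-01 2.000e-04 2.000e-04] f [ 0.9 -0.6  0.1] w 0.0318 q [ 0.033  0.08   1.728 -0.     1.333 -0.022]
n 6 row [-0.646, 0.407, 23.152, 0.0, -0.0, 0.002] total [ -4.    2.4 138.9]
```

View pics/z4.png

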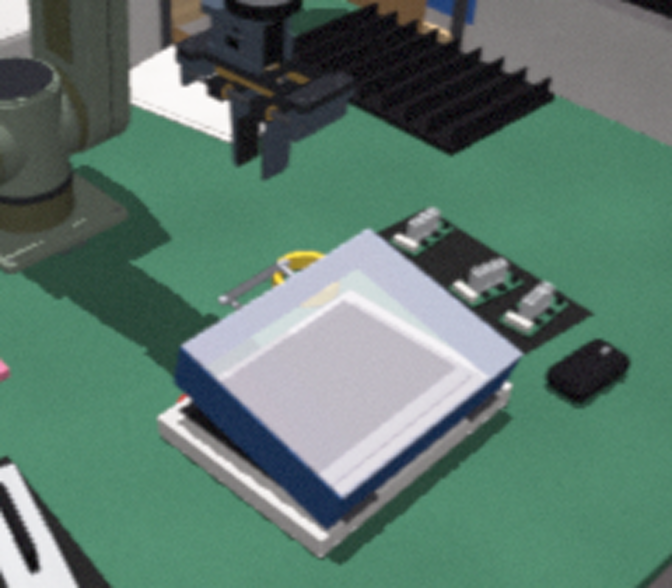

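Emit:
carry_out --rows '[-0.6, 0.4, 23.1, 0, 0, 0, -0.6, 0.4, 23.1, 0, 0, 0, -0.6, 0.4, 23.1, 0, 0, 0, -0.6, 0.4, 23.1, 0, 0, 0, -0.6, 0.4, 23.1, 0, 0, 0, -0.6, 0.4, 23.1, 0, 0, 0, 0, 0, 0, 0, 0, 0]'

```text
clock: 2.65
eef_pos: [0.4458, 0.0201, 0.107]
ee_rot: [0.689, 0.725, -0.003, -0.003]
ft_force: [-0.2, 0.5, 0.1]
gripper_width: 0.0319
```

```bash
python3 - <<'E'
from h import *
st(); s=snap("scene","s2");d=snap("top","t2")
b=s["pixels"][...,::-1][60:240,200:400]
cv2.imwrite("pics/z5.png",cv2.resize(b,None,fx=3.3,fy=3.3,interpolation=cv2.INTER_CUBIC))
E
```

```text
2.65 [0.4458 0.0201 0.107 ] [ 0.6889  0.7248 -0.0033 -0.0029] f [-0.2  0.5  0.1] w 0.0319 q [ 2.000e-02  2.010e-01  1.965e+00 -1.000e-03  9.840e-01 -3.100e-02]
```

View pics/z5.png

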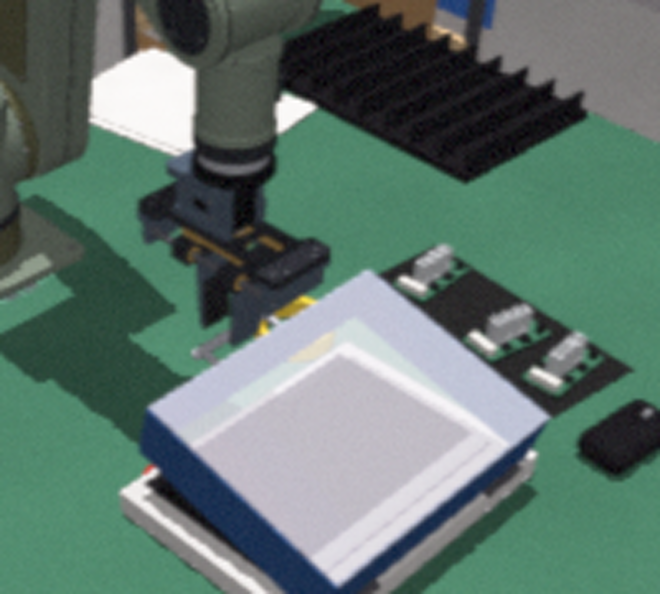

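Emit:
carry_out --rows '[0, 0, 0, 0, 0, 0, 0, 0, 0, 0, 0, 0, 0, 0, 0, 0, 0, 0, 0, 0, 0, 0, 0, 0, 0, 0, 0, 0, 0, 0, 0, 0, 0, 0, 0, 0]' --hand 0

```text
clock: 3.25
eef_pos: [0.4492, 0.0211, 0.1111]
ee_rot: [0.688, 0.725, 0.0, 0.0]
ft_force: [-0.1, -0.8, -0.1]
gripper_width: 0.0004
```

```bash
python3 - <<'E'
from h import *
s=snap("scene","s3");d=snap("top","t3")
b=s["pixels"][...,::-1][120:220,220:340]
cv2.imwrite("pics/z6.png",cv2.resize(b,None,fx=6,fy=6,interpolation=cv2.INTER_CUBIC))
b=d["pixels"][...,::-1][150:250,140:280]
cv2.imwrite("pics/z7.png",cv2.resize(b,None,fx=5.5,fy=5.5,interpolation=cv2.INTER_CUBIC))
print(proj(s,[.4492,.0211,.1111]),proj(s,[.4492,.0211,.1711]))
E
```

```text
(np.float64(269.0900715158912), np.float64(163.8413409531354)) (np.float64(269.35407864799515), np.float64(148.73300810301504))
```

View pics/z6.png

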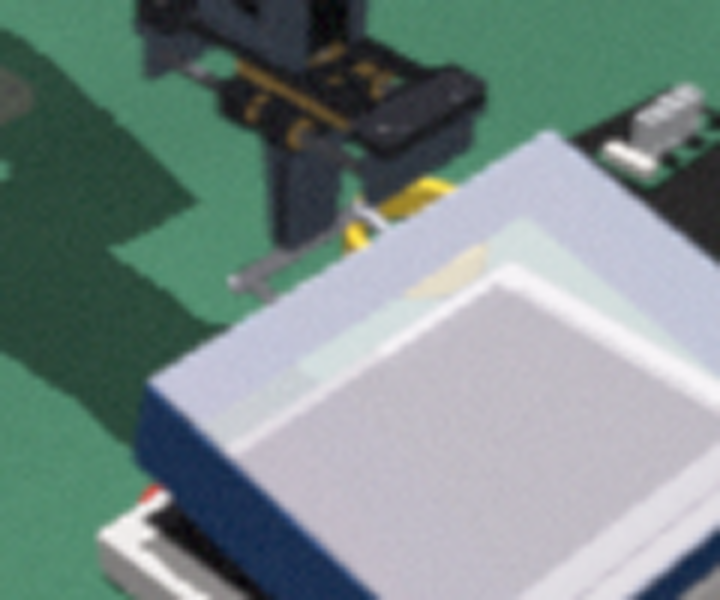

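View pics/z7.png

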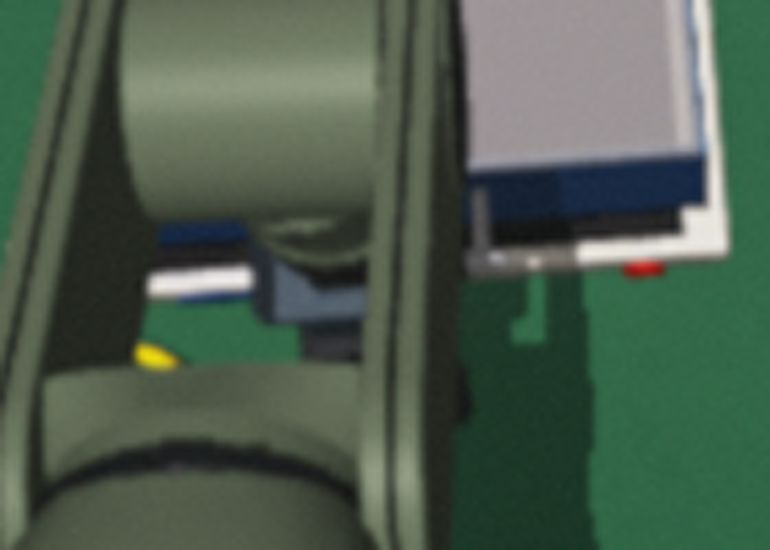

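```bash
cat > fit.py <<'E'
from h import *
from scipy.optimize import least_squares
d=bot.get_image("top"); s=bot.get_image("scene")
def cov(p,t): # closed coords rel hinge
    x,y,z=p; return [120+x*np.cos(t)+z*np.sin(t),y,30-x*np.sin(t)+z*np.cos(t)]
z1=lambda x,y:(60+x/3.4,80+y/3.3); z2=lambda x,y:(220+x/3.7,110+y/3.7)
obs=[('t','b',(-125,165,15),z1(333,410)),('t','b',(-125,-165,15),z1(722,384)),('t','b',(125,-165,30),z1(700,112)),
('t','c',(-235,150,64),z1(313,350)),('t','c',(-235,-150,64),z1(708,322)),('t','c',(0,150,64),z1(322,98)),('t','c',(0,-150,64),z1(684,73)),
('t','c',(-270,50,35),z1(443,395)),('t','c',(-270,-50,35),z1(595,387)),
('s','b',(-125,-165,30),z2(62,370)),('s','b',(125,-165,15),z2(275,537)),
('s','c',(-235,150,64),z2(340,118)),('s','c',(-235,-150,64),z2(92,272)),('s','c',(0,-150,64),z2(302,472)),('s','c',(0,150,64),z2(543,283)),
('s','c',(-270,-50,35),z2(146,212))]
def res(p,full=False):
    x,y,a,t=p[:4]; out=[]
    for c,k,q,o in obs:
        l=np.array(q if k=='b' else cov(q,t))/1000.; w=np.array([x,y,0])+R.from_euler('z',a).apply(l)
        out.append(np.array(proj(d if c=='t' else s,w))+(p[4:6] if c=='t' else p[6:8])-o)
    if full: return np.round(out,1)
    return np.r_[np.ravel(out),np.array(p[4:])/1.0]
r=least_squares(res,[.582,.031,.047,.25,0,0,0,0],loss='soft_l1'); print(np.round(r.x,4)); print(res(r.x,True))
E
python3 fit.py
```

```text
[0.585  0.0317 0.0464 0.2205 0.1815 0.3165 0.7051 0.3921]
[[ 1.   0.1]
 [-0.2  0.3]
 [ 0.1 -0.7]
 [-0.3 -0.3]
 [-0.7  0.2]
 [ 0.5  0. ]
 [-0.2  0.1]
 [ 1.9  0.1]
 [-4.7 -0.1]
 [-0.9 -1.7]
 [ 0.1  1.4]
 [-0.3 -0.2]
 [-0.2 -0.1]
 [ 0.6 -0. ]
 [-0.1 -0.2]
 [ 0.2  0.3]]
```

```bash
python3 - <<'E'
from h import *
s=bot.get_image("scene");d=bot.get_image("top")
f=lambda p:np.round((np.array(proj(s,p))-[220,120])*6)
for dx in(-.0135,0,.0135):
  for dy in(-.016,.016): print(dx,dy,f([.4492+dx,.0211+dy,.1111]),f([.4492+dx,.0211+dy,.19]))
for z in(.1,.11,.12,.13): print(z,ray(s,270-.7,161.8-.4,z),ray(s,259.3-.7,167-.4,z),ray(d,235-.2,196.9-.3,z))
st()
E
```

```text
-0.0135 -0.016 [256. 264.] [256. 143.]
-0.0135 0.016 [300. 239.] [302. 119.]
0 -0.016 [272. 275.] [274. 155.]
0 0.016 [316. 251.] [319. 131.]
0.0135 -0.016 [289. 287.] [291. 167.]
0.0135 0.016 [333. 262.] [337. 142.]
0.1 [0.42993293 0.03983451 0.1       ] [ 0.42697522 -0.00448517  0.1       ] [ 0.45568952 -0.03560849  0.1       ]
0.11 [0.43924783 0.03113201 0.11      ] [ 0.43632683 -0.0126375   0.11      ] [ 0.45408662 -0.03615076  0.11      ]
0.12 [0.44856273 0.0224295  0.12      ] [ 0.44567845 -0.02078982  0.12      ] [ 0.45248373 -0.03669304  0.12      ]
0.13 [0.45787763 0.013727   0.13      ] [ 0.45503007 -0.02894215  0.13      ] [ 0.45088084 -0.03723531  0.13      ]
3.55 [0.4491 0.0211 0.1107] [ 0.6885  0.7253 -0.      0.    ] f [ 0.2 -0.9  0.6] w 0.0003 q [ 0.021  0.197  1.96  -0.     0.985 -0.03 ]
```

```bash
python3 - <<'E'
from h import *
a=cv2.imread("pics/s3.png")[135:180,250:300]
a=np.clip(a.astype(float)*2,0,255).astype('uint8')
cv2.imwrite("pics/z8.png",cv2.resize(a,None,fx=13,fy=13,interpolation=cv2.INTER_NEAREST))
E
```

```text
(no output)
```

View pics/z8.png

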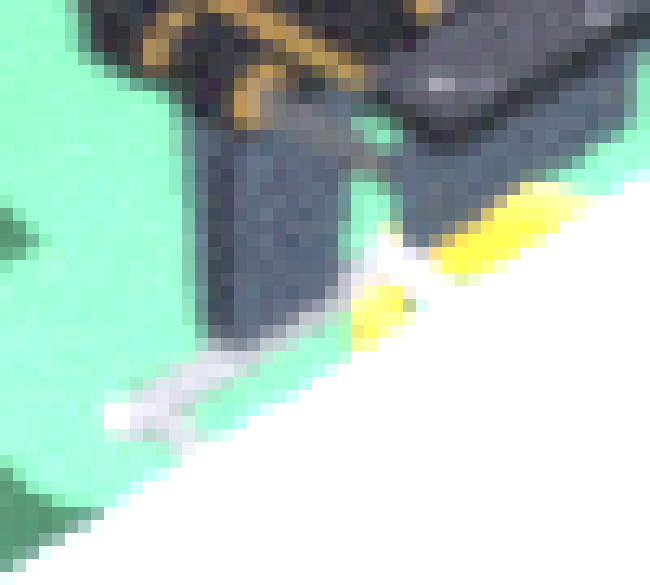

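```bash
python3 - <<'E'
from h import *
s=bot.get_image("scene")
a=cv2.imread("pics/s1.png")
def dr(a,T,hw,scale,o,name):
    M=R.from_quat(T[1]);
    b=cv2.resize(a[o[1]:o[1]+o[3],o[0]:o[0]+o[2]],None,fx=scale,fy=scale,interpolation=cv2.INTER_NEAREST)
    b=np.clip(b*1.6,0,255).astype('uint8')
    for sg in(-1,1):
      for z in(0,-19,-50):
        pts=[]
        for x,y in((-16,hw),(16,hw),(16,hw+13.5),(-16,hw+13.5)):
            p=np.array(T[0])+M.apply(np.array([x,sg*y,z])/1000); pts.append((np.array(proj(s,p))+.5-np.array(o[:2]))*scale)
        cv2.polylines(b,[np.int32(pts)],True,(0,0,255) if z==0 else (0,255,255),1)
    cv2.imwrite(f"pics/{name}.png",b)
dr(a,([.4464,.0263,.2495],[.6873,.7264,0,0]),16,8,(245,70,80,70),"o1")
a=cv2.imread("pics/s3.png")
dr(a,([.4491,.0211,.1108],[.6885,.7253,0,0]),0,8,(245,120,80,70),"o3")
E
```

```text
(no output)
```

View pics/o1.png

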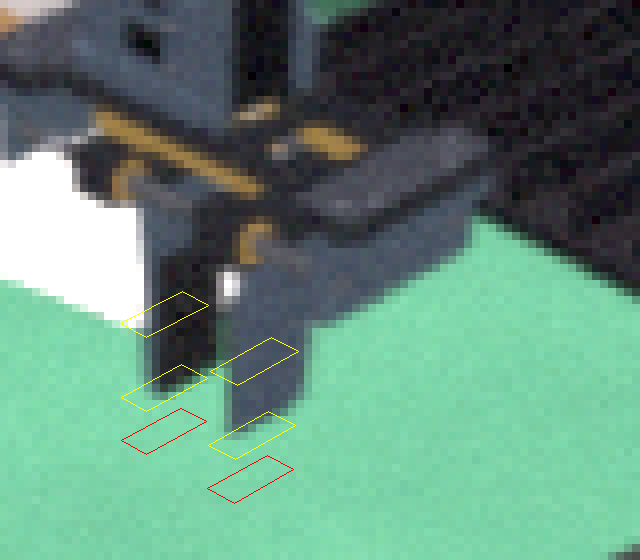

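View pics/o3.png

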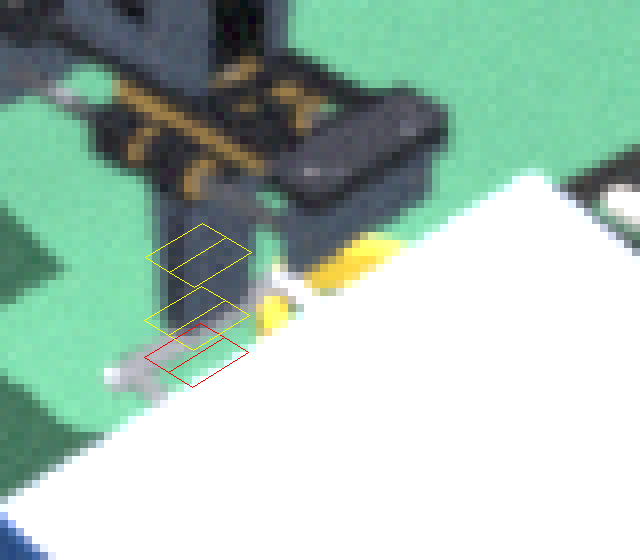

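Emit:
carry_out --rows '[0, 0, 0, 0, 0, 0, 0, 0, 0, 0, 0, 0, 0, 0, 0, 0, 0, 0, 0, 0, 5, 0, 0, 0, 0, 0, 5, 0, 0, 0, 0, 0, 5, 0, 0, 0, 0, 0, 5, 0, 0, 0, 0, 0, 4, 0, 0, 0, 0, 0, 0, 0, 0, 0]' --hand 0.35

```text
clock: 4.35
eef_pos: [0.4483, 0.0211, 0.0856]
ee_rot: [0.688, 0.725, -0.001, -0.001]
ft_force: [1.1, -1.0, 0.3]
gripper_width: 0.0319
```

```bash
python3 - <<'E'
from h import *
s0=st(); s=snap("scene","s4")
a=cv2.imread("pics/s4.png")
T=(s0["eef_pos"],s0["ee_rot"]);M=R.from_quat(T[1]);o=(245,120,80,70);sc=8
b=cv2.resize(a[o[1]:o[1]+o[3],o[0]:o[0]+o[2]],None,fx=sc,fy=sc,interpolation=cv2.INTER_NEAREST)
b=np.clip(b*1.6,0,255).astype('uint8')
cv2.imwrite("pics/o4.png",b)
E
```

```text
4.35 [0.4483 0.0211 0.0856] [ 0.6885  0.7253 -0.0008 -0.0008] f [ 1.1 -1.   0.3] w 0.0319 q [ 0.021  0.227  1.996 -0.     0.921 -0.03 ]
```

View pics/o4.png

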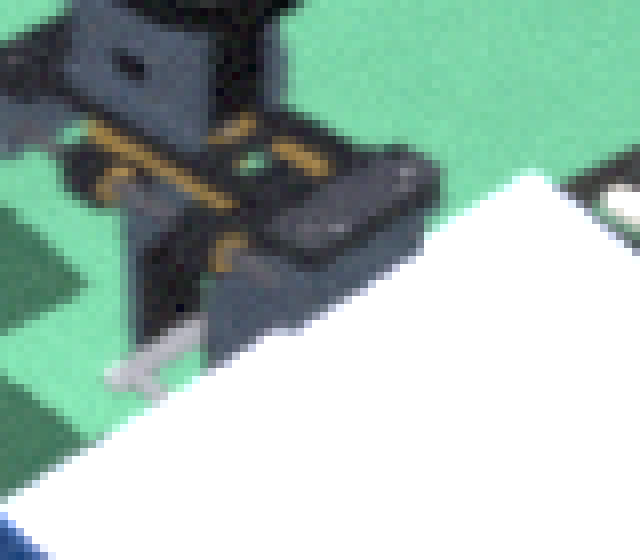

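Emit:
carry_out --rows '[0, 0, 0, 0, 0, 0, 0, 0, 0, 0, 0, 0, 0, 0, 0, 0, 0, 0, 0, 0, 0, 0, 0, 0, 0, 0, 0, 0, 0, 0]' --hand 0

```text
clock: 4.82
eef_pos: [0.4475, 0.021, 0.0866]
ee_rot: [0.688, 0.725, -0.001, -0.001]
ft_force: [-3.8, -0.5, 1.8]
gripper_width: 0.0103
```

```bash
sed -i 's/^SC=.*/SC=np.array([.585,.0317,0.]);YAW=.0464/' h.py; python3 - <<'E'
from h import *
t=np.linspace(.22,1.75,41); h=np.array([W2S(handle(x)) for x in t]); print(np.round(np.diff(h,axis=0)[:,[0,2]],1).tolist())
E
```

```text
[[3.7, 9.7], [4.1, 9.6], [4.5, 9.4], [4.8, 9.2], [5.2, 9.0], [5.5, 8.8], [5.9, 8.6], [6.2, 8.4], [6.5, 8.1], [6.8, 7.9], [7.1, 7.6], [7.4, 7.3], [7.7, 7.1], [7.9, 6.8], [8.2, 6.4], [8.4, 6.1], [8.6, 5.8], [8.9, 5.5], [9.1, 5.1], [9.3, 4.8], [9.4, 4.4], [9.6, 4.1], [9.7, 3.7], [9.9, 3.3], [10.0, 2.9], [10.1, 2.5], [10.2, 2.2], [10.3, 1.8], [10.3, 1.4], [10.4, 1.0], [10.4, 0.6], [10.4, 0.2], [10.4, -0.2], [10.4, -0.6], [10.4, -1.0], [10.3, -1.4], [10.3, -1.8], [10.2, -2.2], [10.1, -2.6], [10.0, -3.0]]
```

First 10 steps, checking force.

Emit:
carry_out --rows '[0, 3.7, -9.7, 0, 0, 0, 0, 4.1, -9.6, 0, 0, 0, 0, 4.5, -9.4, 0, 0, 0, 0, 4.8, -9.2, 0, 0, 0, 0, 5.2, -9, 0, 0, 0, 0, 5.5, -8.8, 0, 0, 0, 0, 5.9, -8.6, 0, 0, 0, 0, 6.2, -8.4, 0, 0, 0]'

```text
clock: 5.48
eef_pos: [0.4866, 0.023, 0.1589]
ee_rot: [0.688, 0.725, -0.002, -0.002]
ft_force: [-4.4, -0.3, -3.6]
gripper_width: 0.0103
```

```bash
python3 - <<'E'
from h import *
st(); snap("scene","s5")
E
```

```text
5.48 [0.4866 0.023  0.1589] [ 0.6885  0.7253 -0.0023 -0.002 ] f [-4.4 -0.3 -3.6] w 0.0103 q [ 0.024  0.21   1.805 -0.     1.133 -0.028]
```

View pics/s5.png

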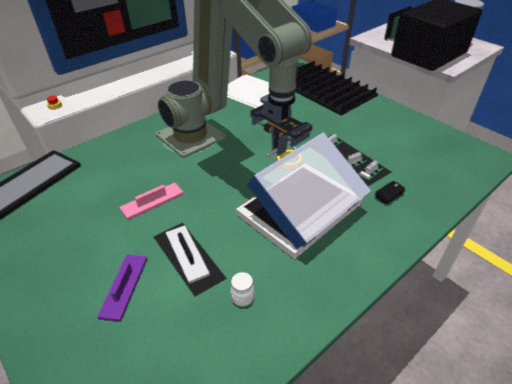

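The cover is rising with the grip (handle near pixel (285,150)), forces small. Continuing.

Emit:
carry_out --rows '[0, 6.5, -8.1, 0, 0, 0, 0, 6.8, -7.9, 0, 0, 0, 0, 7.1, -7.6, 0, 0, 0, 0, 7.4, -7.3, 0, 0, 0, 0, 7.7, -7.1, 0, 0, 0, 0, 7.9, -6.8, 0, 0, 0, 0, 8.2, -6.4, 0, 0, 0, 0, 8.4, -6.1, 0, 0, 0, 0, 8.6, -5.8, 0, 0, 0, 0, 8.9, -5.5, 0, 0, 0, 0, 9.1, -5.1, 0, 0, 0, 0, 9.3, -4.8, 0, 0, 0, 0, 9.4, -4.4, 0, 0, 0, 0, 9.6, -4.1, 0, 0, 0]'

```text
clock: 6.7
eef_pos: [0.6022, 0.0289, 0.2486]
ee_rot: [0.688, 0.725, -0.001, -0.001]
ft_force: [-6.6, -0.5, 7.5]
gripper_width: 0.01
```

```bash
python3 - <<'E'
from h import *
st(); snap("scene","s6")
E
```

```text
6.7 [0.6022 0.0289 0.2486] [ 6.885e-01  7.252e-01 -1.100e-03 -6.000e-04] f [-6.6 -0.5  7.5] w 0.01 q [ 2.900e-02  3.380e-01  1.394e+00 -1.000e-03  1.412e+00 -2.300e-02]
```

View pics/s6.png

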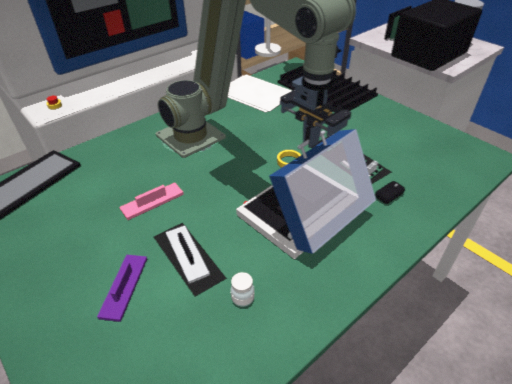

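Emit:
carry_out --rows '[0, 9.7, -3.7, 0, 0, 0, 0, 9.9, -3.3, 0, 0, 0, 0, 10, -2.9, 0, 0, 0, 0, 10.1, -2.5, 0, 0, 0, 0, 10.2, -2.2, 0, 0, 0, 0, 10.3, -1.8, 0, 0, 0, 0, 10.3, -1.4, 0, 0, 0, 0, 10.4, -1, 0, 0, 0]'

```text
clock: 7.42
eef_pos: [0.6845, 0.0329, 0.2672]
ee_rot: [0.689, 0.725, -0.0, 0.001]
ft_force: [-3.4, -1.5, 4.6]
gripper_width: 0.0102
```

```bash
python3 - <<'E'
from h import *
st(); s=snap("scene","s7"); cv2.imwrite("pics/z9.png",cv2.resize(s["pixels"][...,::-1][60:260,220:420],None,fx=3,fy=3,interpolation=cv2.INTER_CUBIC))
E
```

```text
7.42 [0.6845 0.0329 0.2672] [ 6.886e-01  7.252e-01 -1.000e-04  6.000e-04] f [-3.4 -1.5  4.6] w 0.0102 q [ 3.200e-02  4.720e-01  1.138e+00 -1.000e-03  1.530e+00 -2.000e-02]
```

View pics/z9.png

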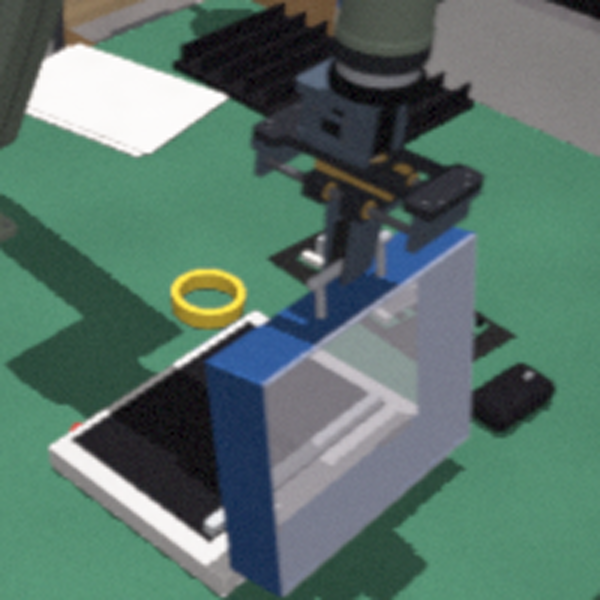

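Emit:
carry_out --rows '[0, 0, 0, 0, 0, 0, 0, 0, 0, 0, 0, 0, 0, 0, -4, 0, 0, 0, 0, 0, -5, 0, 0, 0, 0, 0, 0, 0, 0, 0]' --hand 0.25

```text
clock: 7.88
eef_pos: [0.685, 0.0335, 0.2757]
ee_rot: [0.688, 0.725, 0.001, 0.001]
ft_force: [-0.7, -0.2, 0.0]
gripper_width: 0.0227
```

Emit:
carry_out --rows '[0, 0, 0, 0, 0, 0, 0, 0, 0, 0, 0, 0, 0, 0, 0, 0, 0, 0, 0, 0, 0, 0, 0, 0]' --hand 0

```text
clock: 8.22
eef_pos: [0.6854, 0.0335, 0.2745]
ee_rot: [0.688, 0.725, 0.001, 0.001]
ft_force: [3.5, 0.4, 1.7]
gripper_width: 0.0104
```

Emit:
carry_out --rows '[0, 10.4, -0.6, 0, 0, 0, 0, 10.4, -0.2, 0, 0, 0, 0, 10.4, 0.2, 0, 0, 0, 0, 10.4, 0.6, 0, 0, 0, 0, 10.4, 1, 0, 0, 0, 0, 10.3, 1.4, 0, 0, 0, 0, 10.3, 1.8, 0, 0, 0]'

```text
clock: 8.8
eef_pos: [0.7552, 0.037, 0.2699]
ee_rot: [0.689, 0.725, -0.002, -0.002]
ft_force: [-2.6, 0.1, 2.8]
gripper_width: 0.0101
```

Emit:
carry_out --rows '[0, 10.2, 2.2, 0, 0, 0, 0, 10.1, 2.6, 0, 0, 0, 0, 6, 2, 0, 0, 0, 0, 3, 1, 0, 0, 0, 0, 0, 0, 0, 0, 0]'

```text
clock: 9.22
eef_pos: [0.7848, 0.0384, 0.2624]
ee_rot: [0.689, 0.725, -0.002, -0.001]
ft_force: [-4.6, -1.0, 3.8]
gripper_width: 0.0099
```

```bash
python3 - <<'E'
from h import *
x=st(); print(W2S(x["eef_pos"]), W2S(handle(1.75)));s=snap("scene","s8"); cv2.imwrite("pics/z10.png",cv2.resize(s["pixels"][...,::-1][60:260,220:420],None,fx=3,fy=3,interpolation=cv2.INTER_CUBIC))
E
```

```text
9.22 [0.7848 0.0384 0.2624] [ 0.6885  0.7252 -0.0016 -0.0012] f [-4.6 -1.   3.8] w 0.0099 q [ 3.500e-02  6.750e-01  7.920e-01 -1.000e-03  1.679e+00 -1.700e-02]
[199.86246654  -2.55922704 262.43218903] [2.02565943e+02 6.05942113e-15 2.89437594e+02]
```

View pics/z10.png

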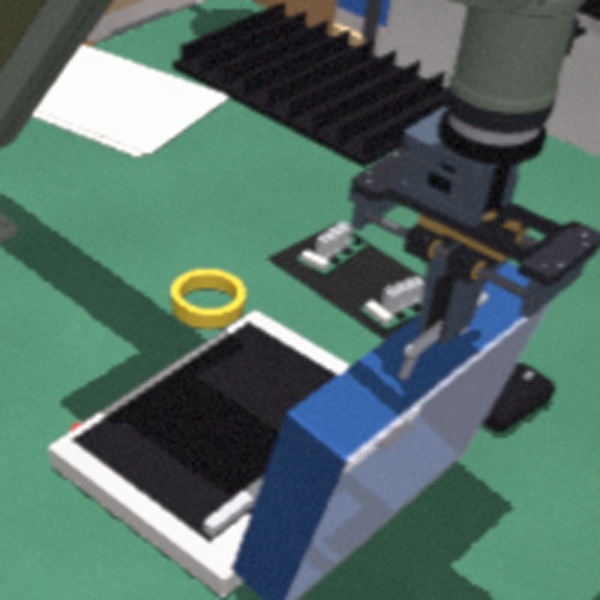

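Emit:
carry_out --rows '[0, 3, 1, 0, 0, 0, 0, 3, 1, 0, 0, 0, 0, 3, 1, 0, 0, 0, 0, 0, 0, 0, 0, 0]'

```text
clock: 9.6
eef_pos: [0.7845, 0.0383, 0.2623]
ee_rot: [0.689, 0.725, -0.009, -0.008]
ft_force: [-28.5, -2.5, 14.8]
gripper_width: 0.0104
```

Emit:
carry_out --rows '[0, -4, -1, 0, 0, 0, 0, -4, -1, 0, 0, 0, 0, 0, 0, 0, 0, 0]'

```text
clock: 9.85
eef_pos: [0.7848, 0.0384, 0.2625]
ee_rot: [0.689, 0.725, -0.001, -0.001]
ft_force: [-7.3, -1.4, 6.1]
gripper_width: 0.0108
```

Emit:
carry_out --rows '[0, 0, 0, 0, 0, 0, 0, 0, 0, 0, 0, 0, 0, 0, 0, 0, 0, 0, 0, 0, -15, 0, 0, 0, 0, 0, -25, 0, 0, 0, 0, 0, -25, 0, 0, 0]' --hand 0.3

```text
clock: 10.35
eef_pos: [0.7873, 0.0389, 0.325]
ee_rot: [0.688, 0.725, -0.001, -0.001]
ft_force: [-0.2, -0.0, 0.5]
gripper_width: 0.0276
```

```bash
python3 - <<'E'
from h import *
x=st(); s=snap("scene","s9");d=snap("top","t9")
go([.35,.15,.25],YAW-np.pi)
cv2.imwrite("pics/z11.png",cv2.resize(s["pixels"][...,::-1][90:260,220:420],None,fx=3.5,fy=3.5,interpolation=cv2.INTER_CUBIC))
E
```

```text
10.35 [0.7873 0.0389 0.325 ] [ 0.6884  0.7253 -0.0009 -0.0009] f [-0.2 -0.   0.5] w 0.0276 q [ 0.035  0.7    0.592  0.     1.852 -0.017]
n 16 row [26.995, -16.102, 4.93, 0.0, 0.0, -0.098] total [ 133.8 -433.5   76.6]
```

View pics/z11.png

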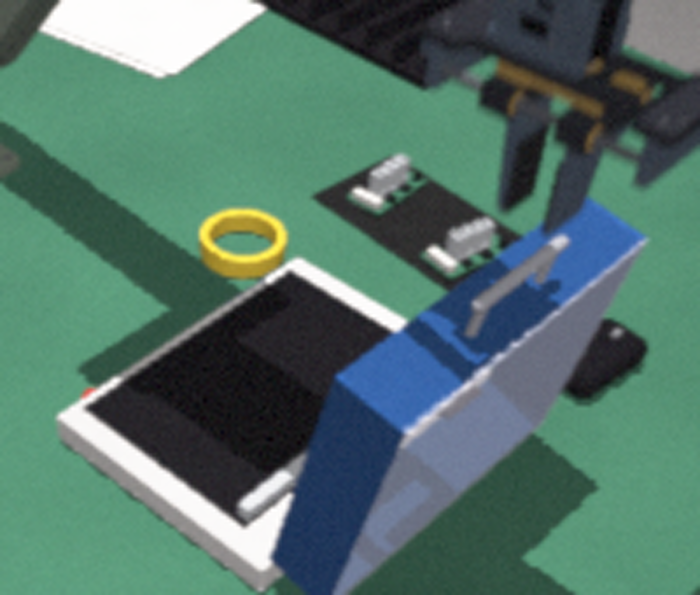

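View pics/t9.png

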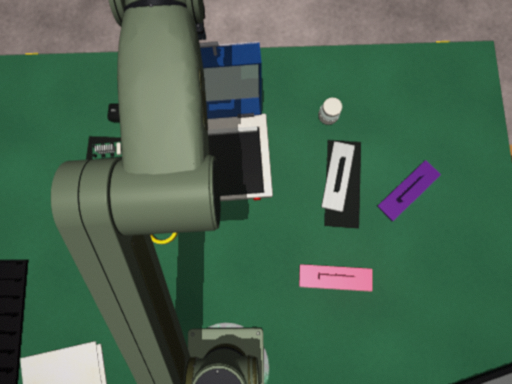

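Emit:
carry_out --rows '[0, -20, 0, 0, 0, 0, -6, -34, 0, 0, 0, 0, -10, -36, 0, 0, 0, 0, -12, -36, 0, 0, 0, 0, -14, -36, 0, 0, 0, 0, -14, -36, 0, 0, 0, 0, -14, -36, 0, 0, 0, 0, -14, -36, 0, 0, 0, 0, -14, -36, 0, 0, 0, 0, -14, -36, 0, 0, 0, 0, -14, -36, 0, 0, 0, 0, -14, -36, 0, 0, 0, 0]'

```text
clock: 11.45
eef_pos: [0.3793, -0.1229, 0.3252]
ee_rot: [0.688, 0.726, -0.0, -0.0]
ft_force: [1.0, 0.0, 0.7]
gripper_width: 0.0274
```

```bash
python3 - <<'E'
from h import *
x=st(); d=snap("top","t10"); p=d["pixels"][...,::-1]
cv2.imwrite("pics/z12.png",cv2.resize(p[120:250,60:190],None,fx=4.6,fy=4.6,interpolation=cv2.INTER_CUBIC))
E
```

```text
11.45 [ 0.3793 -0.1229  0.3252] [ 6.882e-01  7.255e-01 -1.000e-04 -1.000e-04] f [1.  0.  0.7] w 0.0274 q [-0.342 -0.028  1.654 -0.     1.515 -0.395]
```

View pics/z12.png

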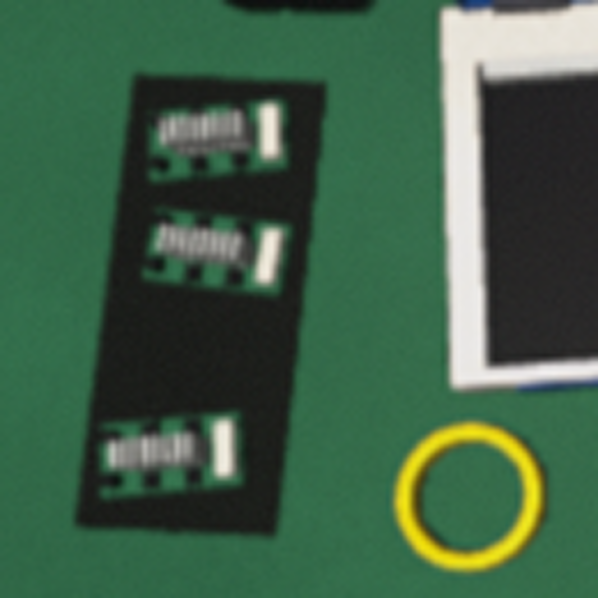

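View pics/t10.png

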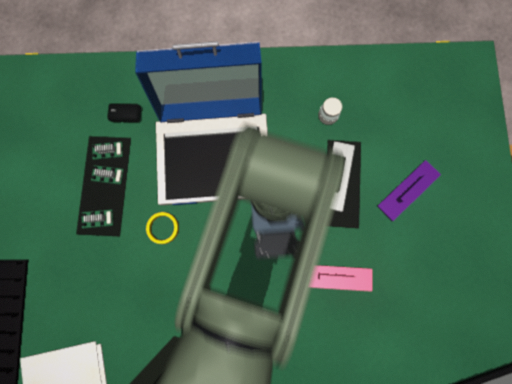

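```bash
cat >> h.py <<'E'
def board(d,BL,BR,z=.009):
    a=ray(d,*BL,z);b=ray(d,*BR,z);v=b-a;L=np.linalg.norm(v);v/=L;n=np.array([-v[1],v[0],0]);n=n if n[0]>0 else -n
    c=(a+b)/2+n*.023; print("centre",np.round(c,4),"long axis yaw",round(np.arctan2(v[1],v[0]),3),"L",round(L,4)); return c,np.arctan2(v[1],v[0])
E
python3 - <<'E'
from h import *
d=bot.get_image("top"); z=lambda x,y:(60+x/4.6-.4,120+y/4.6-.4)
for n,BL,BR,TR in(("A",(151,182),(287,167),(283,98)),("B",(144,279),(279,295),(291,227)),("C",(100,497),(243,484),(238,412))):
    print(n);c,y=board(d,z(*BL),z(*BR)); a=ray(d,*z(*BR),.009);b=ray(d,*z(*TR),.009);print("short",np.linalg.norm(a-b))
E
```

```text
A
centre [0.6205 0.3532 0.009 ] long axis yaw -1.482 L 0.0894
short 0.04720825597208101
B
centre [0.5455 0.3492 0.009 ] long axis yaw -1.712 L 0.0892
short 0.04517364607351594
C
centre [0.4151 0.3729 0.009 ] long axis yaw -1.501 L 0.0909
short 0.04616680780339024
```

```bash
python3 - <<'E'
from h import *
st(); go([.6205,.3532,.20],-1.482,n=16)
E
```

```text
11.55 [ 0.377  -0.1237  0.3262] [ 6.899e-01  7.239e-01 -7.000e-04  2.000e-04] f [0.6 0.3 0.7] w 0.0275 q [-3.450e-01 -3.100e-02  1.655e+00 -1.000e-03  1.518e+00 -3.930e-01]
n 16 row [28.724, 17.192, 7.859, -0.0, 0.0, -0.003] total [464.8 266.3 125.4]
```

Emit:
carry_out --rows '[28.7, 17.2, 7.8, 0, 0, -0.003, 28.7, 17.2, 7.8, 0, 0, -0.003, 28.7, 17.2, 7.8, 0, 0, -0.003, 28.7, 17.2, 7.8, 0, 0, -0.003, 28.7, 17.2, 7.8, 0, 0, -0.003, 28.7, 17.2, 7.8, 0, 0, -0.003, 28.7, 17.2, 7.8, 0, 0, -0.003, 28.7, 17.2, 7.8, 0, 0, -0.003, 28.7, 17.2, 7.8, 0, 0, -0.003, 28.7, 17.2, 7.8, 0, 0, -0.003, 28.7, 17.2, 7.8, 0, 0, -0.003, 28.7, 17.2, 7.8, 0, 0, -0.003, 28.7, 17.2, 7.8, 0, 0, -0.003, 28.7, 17.2, 7.8, 0, 0, -0.003, 28.7, 17.2, 7.8, 0, 0, -0.003, 28.7, 17.2, 7.8, 0, 0, -0.003, 0, 0, 0, 0, 0, 0, 0, 0, 0, 0, 0, 0]' --hand 0.42

```text
clock: 13.05
eef_pos: [0.621, 0.3576, 0.1978]
ee_rot: [0.67, 0.742, -0.002, -0.001]
ft_force: [0.4, 0.2, 0.4]
gripper_width: 0.0383
```

```bash
python3 - <<'E'
from h import *
st(); go([.6205,.3532,.06],-1.482,n=6)
E
```

```text
13.05 [0.621  0.3576 0.1978] [ 6.700e-01  7.423e-01 -1.900e-03 -6.000e-04] f [0.4 0.2 0.4] w 0.0383 q [ 0.506  0.551  1.173 -0.     1.421  0.404]
n 6 row [-0.706, -0.105, 22.968, -0.001, 0.0, 0.002] total [ -4.1  -0.4 137.8]
```

Emit:
carry_out --rows '[-0.5, 0, 23, 0, 0, 0, -0.5, 0, 23, 0, 0, 0, -0.5, 0, 23, 0, 0, 0, -0.5, 0, 23, 0, 0, 0, -0.5, 0, 23, 0, 0, 0, -0.5, 0, 22, 0, 0, 0, 0, 0, 0, 0, 0, 0, 0, 0, 0, 0, 0, 0, 0, 0, 0, 0, 0, 0]'

```text
clock: 13.8
eef_pos: [0.6225, 0.3528, 0.0662]
ee_rot: [0.671, 0.741, 0.001, 0.001]
ft_force: [-0.5, 0.0, 0.1]
gripper_width: 0.0381
```

```bash
python3 - <<'E'
from h import *
st(); go([.6205,.3532,.02],-1.482,n=4)
s=snap("scene","s11");d=snap("top","t11")
a=np.clip(s["pixels"][...,::-1][100:210,290:420]*1.5,0,255).astype('uint8')
cv2.imwrite("pics/z13.png",cv2.resize(a,None,fx=5.4,fy=5.4,interpolation=cv2.INTER_CUBIC))
E
```

```text
13.8 [0.6225 0.3528 0.0662] [6.711e-01 7.414e-01 1.200e-03 5.000e-04] f [-0.5  0.   0.1] w 0.0381 q [ 0.5    0.624  1.376 -0.     1.14   0.4  ]
n 4 row [0.148, -0.505, 11.548, 0.001, -0.0, 0.003] total [ 0.6 -2.1 46.2]
```

View pics/z13.png

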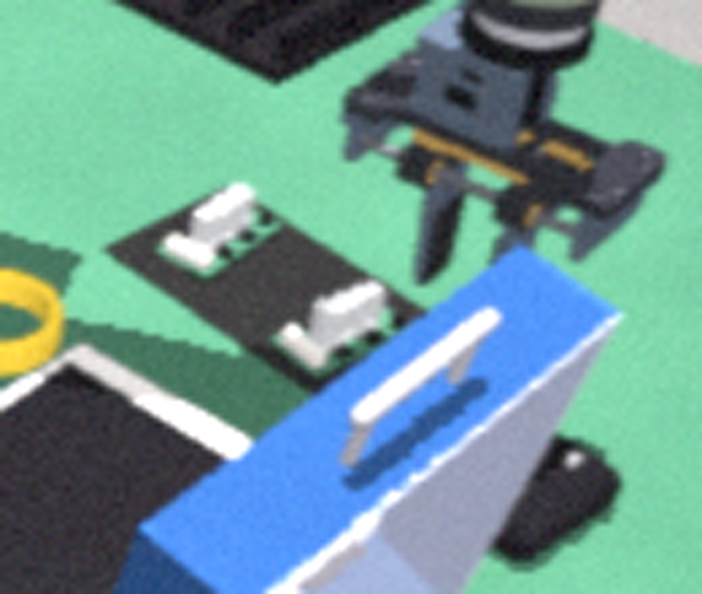

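Emit:
carry_out --rows '[0, -0.5, 11.5, 0, 0, 0, 0, -0.5, 11.5, 0, 0, 0, 0, -0.5, 11, 0, 0, 0, 0, -0.5, 8, 0, 0, 0, 0, 0, 0, 0, 0, 0, 0, 0, 0, 0, 0, 0]'

```text
clock: 14.4
eef_pos: [0.619, 0.3523, 0.0211]
ee_rot: [0.671, 0.742, -0.001, -0.0]
ft_force: [0.0, 0.7, 0.4]
gripper_width: 0.0385
```

```bash
python3 - <<'E'
from h import *
st();d=snap("top","t12")
a=np.clip(d["pixels"][...,::-1][100:210,60:200]*1.5,0,255).astype('uint8')
cv2.imwrite("pics/z14.png",cv2.resize(a,None,fx=5.4,fy=5.4,interpolation=cv2.INTER_CUBIC))
E
```

```text
14.4 [0.619  0.3523 0.0211] [ 6.708e-01  7.416e-01 -1.100e-03 -3.000e-04] f [0.  0.7 0.4] w 0.0385 q [ 0.501  0.66   1.428 -0.     1.055  0.401]
```

View pics/z14.png

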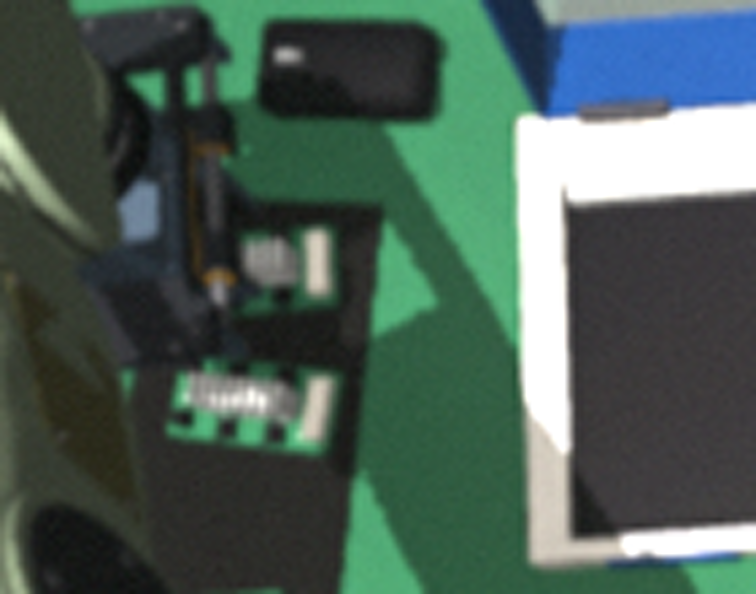

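Emit:
carry_out --rows '[0, 0, 0, 0, 0, 0, 0, 0, 0, 0, 0, 0, 0, 0, 0, 0, 0, 0, 0, 0, 0, 0, 0, 0]' --hand 0

```text
clock: 14.78
eef_pos: [0.6199, 0.3527, 0.0229]
ee_rot: [0.671, 0.742, 0.0, 0.0]
ft_force: [-0.3, 0.0, -0.3]
gripper_width: 0.0146
```

Emit:
carry_out --rows '[0, 0, 0, 0, 0, 0, 0, 0, 0, 0, 0, 0]'

```text
clock: 14.95
eef_pos: [0.6197, 0.3526, 0.0226]
ee_rot: [0.671, 0.742, 0.0, 0.0]
ft_force: [0.3, 0.4, -0.6]
gripper_width: 0.002
```

Emit:
carry_out --rows '[0, 0, 0, 0, 0, 0, 0, 0, 0, 0, 0, 0, 0, 0, 0, 0, 0, 0, 0, 0, 0, 0, 0, 0, 0, 0, 8, 0, 0, 0, 0, 0, 8, 0, 0, 0, 0, 0, 6, 0, 0, 0, 0, 0, 2, 0, 0, 0, 0, 0, 0, 0, 0, 0]' --hand 0.42

```text
clock: 15.7
eef_pos: [0.6188, 0.3521, -0.0031]
ee_rot: [0.671, 0.742, -0.001, -0.0]
ft_force: [-0.5, 0.0, -0.1]
gripper_width: 0.0381
```

Emit:
carry_out --rows '[0, 0, 0, 0, 0, 0, 0, 0, 0, 0, 0, 0, 0, 0, 0, 0, 0, 0, 0, 0, 0, 0, 0, 0, 0, 0, 0, 0, 0, 0, 0, 0, 0, 0, 0, 0]' --hand 0

```text
clock: 16.2
eef_pos: [0.6197, 0.3527, -0.0012]
ee_rot: [0.671, 0.742, 0.0, 0.0]
ft_force: [-0.0, -0.2, 1.1]
gripper_width: 0.0156
```

Emit:
carry_out --rows '[0, 0, -5, 0, 0, 0, 0, 0, -8, 0, 0, 0, 0, 0, -15, 0, 0, 0, 0, 0, -20, 0, 0, 0, 0, 0, -20, 0, 0, 0, 0, 0, -20, 0, 0, 0, 0, 0, -12, 0, 0, 0, 0, 0, 0, 0, 0, 0]'

```text
clock: 16.87
eef_pos: [0.6215, 0.3536, 0.1024]
ee_rot: [0.671, 0.742, 0.003, 0.001]
ft_force: [0.5, -0.2, -1.6]
gripper_width: 0.0157
```

```bash
python3 - <<'E'
from h import *
st();d=snap("top","t13");s=snap("scene","s13")
t=S2W([12,49,100]); print(t);go(t,YAW,n=16)
a=np.clip(s["pixels"][...,::-1][60:260,220:420]*1.3,0,255).astype('uint8')
cv2.imwrite("pics/z15.png",cv2.resize(a,None,fx=3,fy=3,interpolation=cv2.INTER_CUBIC))
E
```

```text
16.87 [0.6215 0.3536 0.1024] [0.6709 0.7416 0.0032 0.0012] f [ 0.5 -0.2 -1.6] w 0.0157 q [ 0.501  0.593  1.337 -0.     1.204  0.401]
[0.5947143  0.08120386 0.1       ]
n 16 row [-11.635, -14.723, -0.102, -0.0, 0.0, -0.095] total [-267.4  -51.7   -1.6]
```

View pics/z15.png

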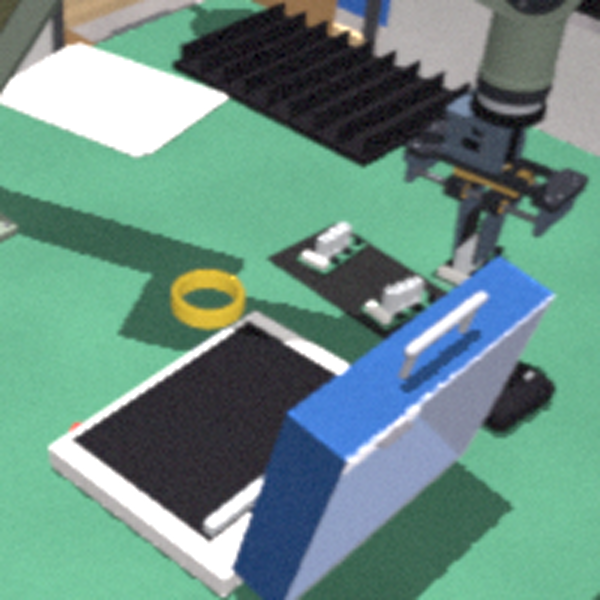

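Emit:
carry_out --rows '[-11.6, -14.7, 0, 0, 0, -0.095, -11.6, -14.7, 0, 0, 0, -0.095, -11.6, -14.7, 0, 0, 0, -0.095, -11.6, -14.7, 0, 0, 0, -0.095, -11.6, -14.7, 0, 0, 0, -0.095, -11.6, -14.7, 0, 0, 0, -0.095, -11.6, -14.7, 0, 0, 0, -0.095, -11.6, -14.7, 0, 0, 0, -0.095, -11.6, -14.7, 0, 0, 0, -0.095, -11.6, -14.7, 0, 0, 0, -0.095, -11.6, -14.7, 0, 0, 0, -0.095, -11.6, -14.7, 0, 0, 0, -0.095, -11.6, -14.7, 0, 0, 0, -0.095, -11.6, -14.7, 0, 0, 0, -0.095, -11.6, -14.7, 0, 0, 0, -0.095, -11.6, -14.7, 0, 0, 0, -0.095, 0, 0, 0, 0, 0, 0, 0, 0, 0, 0, 0, 0]'

```text
clock: 18.47
eef_pos: [0.5943, 0.0812, 0.0967]
ee_rot: [-0.023, 1.0, -0.0, -0.002]
ft_force: [0.1, 0.9, -1.9]
gripper_width: 0.0158
```

```bash
python3 - <<'E'
from h import *
x=st();print(W2S(x["eef_pos"]));go(S2W([12,49,40]),YAW,n=5)
s=snap("scene","s14")
a=np.clip(s["pixels"][...,::-1][60:260,220:420]*1.3,0,255).astype('uint8')
cv2.imwrite("pics/z16.png",cv2.resize(a,None,fx=3,fy=3,interpolation=cv2.INTER_CUBIC))
E
```

```text
18.47 [0.5943 0.0812 0.0967] [-0.0231  0.9997 -0.     -0.0017] f [ 0.1  0.9 -1.9] w 0.0158 q [ 0.117  0.432  1.642  0.     1.072 -1.501]
[11.58565819 49.06052093 96.72378153]
n 5 row [-0.105, -0.012, 11.345, -0.0, -0.001, -0.0] total [-0.6 -0.1 56.7]
```

View pics/z16.png

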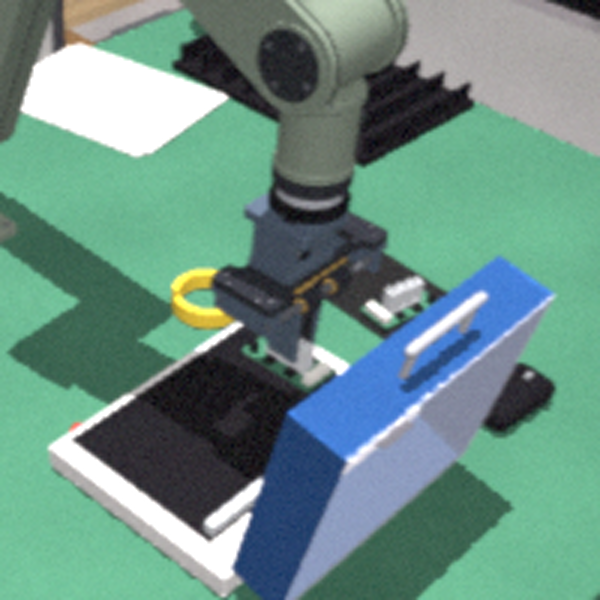

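Emit:
carry_out --rows '[0, 0, 12, 0, 0, 0, 0, 0, 14, 0, 0, 0, 0, 0, 14, 0, 0, 0, 0, 0, 12, 0, 0, 0, 0, 0, 8, 0, 0, 0, 0, 0, 4, 0, 0, 0, 0, 0, 2, 0, 0, 0, 0, 0, 0, 0, 0, 0, 0, 0, 0, 0, 0, 0]'

```text
clock: 19.27
eef_pos: [0.5955, 0.0822, 0.033]
ee_rot: [-0.025, 1.0, 0.0, 0.001]
ft_force: [-0.6, -0.5, -1.5]
gripper_width: 0.0159
```

```bash
python3 - <<'E'
from h import *
x=st();print(W2S(x["eef_pos"]))
E
```

```text
19.27 [0.5955 0.0822 0.033 ] [-2.460e-02  9.997e-01  0.000e+00  5.000e-04] f [-0.6 -0.5 -1.5] w 0.0159 q [ 0.118  0.496  1.716 -0.     0.929 -1.502]
[12.82830167 49.96980555 32.96258108]
```

Yaw check: quat gives a slight offset of ~3 mrad; fine. Lower 4 mm and push to the fence in small steps.

Emit:
carry_out --rows '[0, 0, 3, 0, 0, -0.003, -3, 0, 0.5, 0, 0, 0, -3, 0, 0, 0, 0, 0, -2, 0, 0, 0, 0, 0, -2, 0, 0, 0, 0, 0, 0, 0, 0, 0, 0, 0]'

```text
clock: 19.77
eef_pos: [0.6047, 0.0824, 0.0289]
ee_rot: [-0.026, 1.0, -0.0, -0.001]
ft_force: [-2.0, -0.3, -1.4]
gripper_width: 0.0158
```

Emit:
carry_out --rows '[-1.5, 0, 0, 0, 0, 0, -1.5, 0, 0, 0, 0, 0, 0, 0, 0, 0, 0, 0]'

```text
clock: 20.02
eef_pos: [0.6047, 0.0824, 0.029]
ee_rot: [-0.026, 1.0, -0.0, -0.004]
ft_force: [-9.3, 0.1, 5.0]
gripper_width: 0.0159
```

Emit:
carry_out --rows '[-1.5, 0, 0.5, 0, 0, 0, 0, 0, 0, 0, 0, 0]'

```text
clock: 20.18
eef_pos: [0.6047, 0.0824, 0.0291]
ee_rot: [-0.026, 1.0, -0.0, -0.005]
ft_force: [-12.9, -0.6, 10.9]
gripper_width: 0.0159
```

Emit:
carry_out --rows '[0, 0, 0, 0, 0, 0, 0, 0, 0, 0, 0, 0, 0, 0, 0, 0, 0, 0]' --hand 0.32

```text
clock: 20.43
eef_pos: [0.6108, 0.0828, 0.0289]
ee_rot: [-0.026, 1.0, 0.0, 0.001]
ft_force: [0.1, 0.6, 0.1]
gripper_width: 0.0289
```

Emit:
carry_out --rows '[0, 0, -12, 0, 0, 0, 0, 0, -20, 0, 0, 0, 0, 0, -30, 0, 0, 0, 0, 0, -30, 0, 0, 0, 0, 0, 0, 0, 0, 0]'

```text
clock: 20.85
eef_pos: [0.6144, 0.0832, 0.127]
ee_rot: [-0.026, 1.0, 0.001, 0.007]
ft_force: [1.5, 0.2, 0.3]
gripper_width: 0.0294
```

```bash
python3 - <<'E'
from h import *
x=st();print(W2S(x["eef_pos"]));go([.5455,.3492,.12],-1.712,n=16)
s=snap("scene","s15");d=snap("top","t15")
a=np.clip(s["pixels"][...,::-1][60:260,220:420]*1.3,0,255).astype('uint8')
cv2.imwrite("pics/z17.png",cv2.resize(a,None,fx=3,fy=3,interpolation=cv2.INTER_CUBIC))
E
```

```text
20.85 [0.6144 0.0832 0.127 ] [-2.610e-02  9.996e-01  5.000e-04  6.700e-03] f [1.5 0.2 0.3] w 0.0294 q [ 0.116  0.427  1.566 -0.     1.135 -1.507]
[ 31.75427316  50.10296607 126.95384199]
n 16 row [-7.995, 16.797, 0.471, -0.001, 0.001, -0.086] total [ 55.  269.2   6.4]
```

View pics/z17.png

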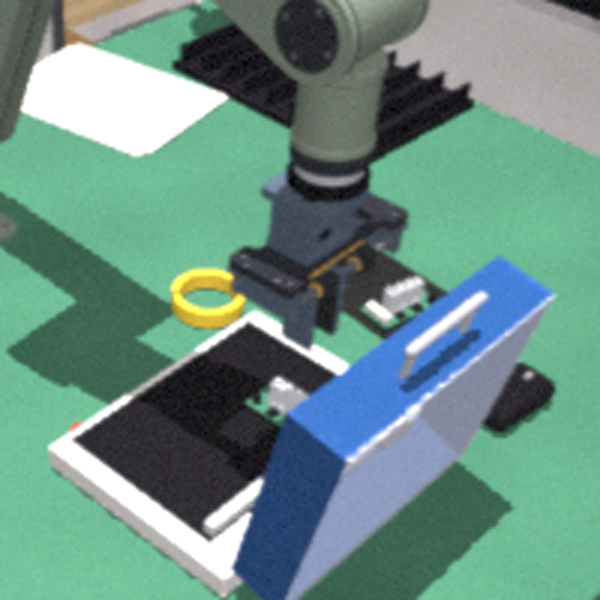

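View pics/t15.png

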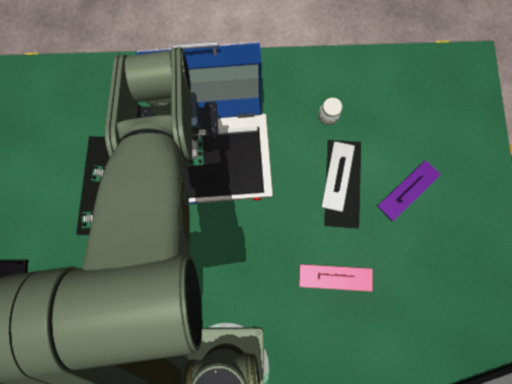

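```bash
cat >> h.py <<'E'
def gox(target,a,n,turn):
    """explicit tool yaw a; turn = signed total tool-z turn expected (approx); pieces of equal rows"""
    P=pose();T=np.eye(4);T[:3,:3]=np.c_[[np.cos(a),np.sin(a),0],[np.sin(a),-np.cos(a),0],[0,0,-1]];T[:3,3]=target
    D=np.linalg.inv(P)@T;G=np.real(fmp(D,1/n));rv=R.from_matrix(G[:3,:3]).as_rotvec()
    p0=P.copy();pts=[]
    for i in range(n): p0=p0@G;pts.append(p0[:2,3])
    pts=np.array(pts);print("n",n,"row",np.round(np.r_[G[:3,3]*1000,rv],3).tolist(),"xrange",pts[:,0].min().round(3),pts[:,0].max().round(3),"yaw now",np.round(np.arctan2(P[1,0],P[0,0]),3),"turn",round(rv[2]*n,3))
E
python3 - <<'E'
from h import *
gox([.5455,.3492,.12],1.43,18,1.7)
E
```

```text
n 18 row [14.846, 9.076, 0.08, 0.0, 0.0, 0.098] xrange 0.51 0.596 yaw now -3.089 turn 1.764
```

Emit:
carry_out --rows '[14.8, 9.1, 0, 0, 0, 0.098, 14.8, 9.1, 0, 0, 0, 0.098, 14.8, 9.1, 0, 0, 0, 0.098, 14.8, 9.1, 0, 0, 0, 0.098, 14.8, 9.1, 0, 0, 0, 0.098, 14.8, 9.1, 0, 0, 0, 0.098, 14.8, 9.1, 0, 0, 0, 0.098, 14.8, 9.1, 0, 0, 0, 0.098, 14.8, 9.1, 0, 0, 0, 0.098, 14.8, 9.1, 0, 0, 0, 0.098, 14.8, 9.1, 0, 0, 0, 0.098, 14.8, 9.1, 0, 0, 0, 0.098, 14.8, 9.1, 0, 0, 0, 0.098, 14.8, 9.1, 0, 0, 0, 0.098, 14.8, 9.1, 0, 0, 0, 0.098, 14.8, 9.1, 0, 0, 0, 0.098, 14.8, 9.1, 0, 0, 0, 0.098, 14.8, 9.1, 0, 0, 0, 0.098, 0, 0, 0, 0, 0, 0, 0, 0, 0, 0, 0, 0]' --hand 0.42

```text
clock: 22.62
eef_pos: [0.5442, 0.3487, 0.1184]
ee_rot: [0.754, 0.657, -0.002, -0.0]
ft_force: [-1.3, -0.9, 0.2]
gripper_width: 0.0386
```

```bash
python3 - <<'E'
from h import *
x=st();go([.5455,.3492,.05],1.43,n=5)
d=snap("top","t16");s=snap("scene","s16")
cv2.imwrite("pics/z18.png",cv2.resize(d["pixels"][...,::-1][100:250,60:260],None,fx=3.8,fy=3.8,interpolation=cv2.INTER_CUBIC))
a=np.clip(s["pixels"][...,::-1][60:260,220:420]*1.3,0,255).astype('uint8')
cv2.imwrite("pics/z19.png",cv2.resize(a,None,fx=3,fy=3,interpolation=cv2.INTER_CUBIC))
E
```

```text
22.62 [0.5442 0.3487 0.1184] [ 7.543e-01  6.565e-01 -1.700e-03 -1.000e-04] f [-1.3 -0.9  0.2] w 0.0386 q [ 0.552  0.482  1.495 -0.     1.168  0.691]
n 5 row [0.159, 0.259, 13.681, -0.0, 0.0, 0.0] total [ 0.9  1.4 68.4]
```

View pics/z18.png

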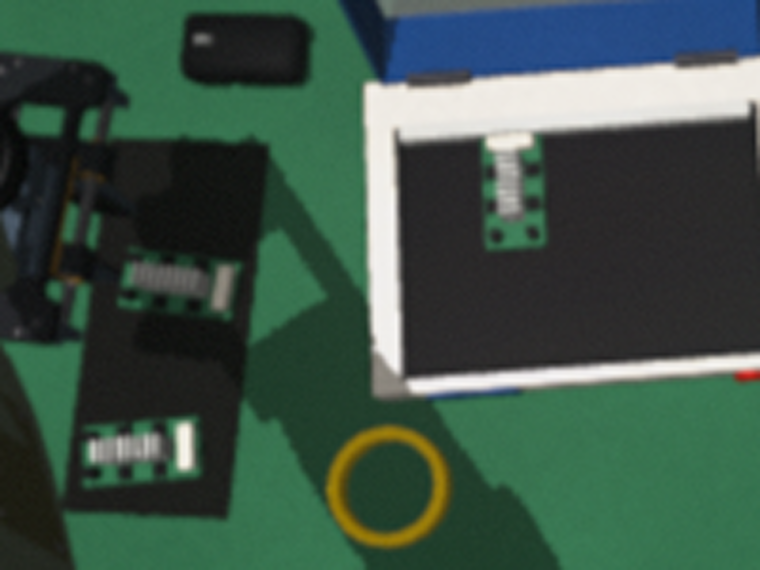

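View pics/z19.png

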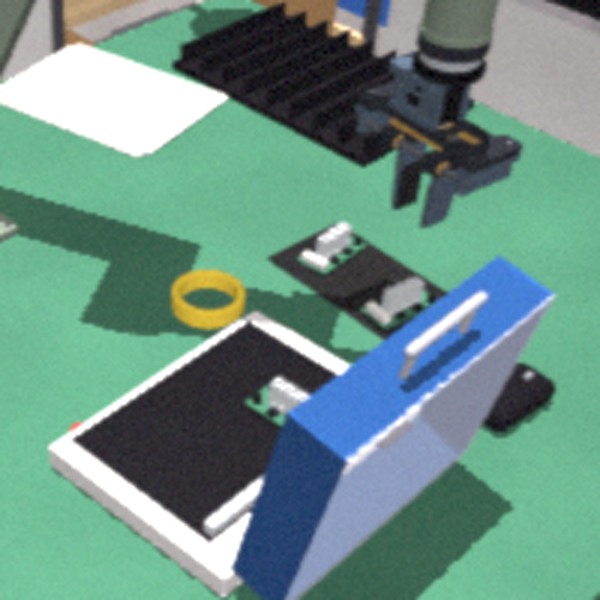

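Emit:
carry_out --rows '[0, 0, 20, 0, 0, 0, 0.3, 0.5, 25, 0, 0, 0, 0.3, 0.5, 25, 0, 0, 0, 0, 0, 20, 0, 0, 0, 0, 0, 14, 0, 0, 0, 0, 0, 9, 0, 0, 0, 0, 0, 4, 0, 0, 0, 0, 0, 0, 0, 0, 0, 0, 0, 0, 0, 0, 0, 0, 0, 0, 0, 0, 0]'

```text
clock: 23.55
eef_pos: [0.5467, 0.3496, 0.0047]
ee_rot: [0.755, 0.656, 0.001, 0.0]
ft_force: [0.1, 0.2, -0.5]
gripper_width: 0.0382
```

```bash
python3 - <<'E'
from h import *
x=st();go([.5455,.3492,-.001],1.43,n=1)
d=bot.get_image("top");z=lambda x,y:(60+x/3.8-.4,100+y/3.8-.4)
a=[ray(d,*z(*p),.038) for p in((485,250),(546,246))];print([W2S(p) for p in a])
E
```

```text
23.55 [0.5467 0.3496 0.0047] [7.551e-01 6.556e-01 1.100e-03 2.000e-04] f [ 0.1  0.2 -0.5] w 0.0382 q [ 0.551  0.589  1.622 -0.     0.928  0.692]
n 1 row [-0.548, -1.134, 5.655, 0.002, -0.001, -0.0] total [-0.5 -1.1  5.7]
[array([-21.39000177,  73.84535415,  38.        ]), array([-21.55398219,  27.19415646,  38.        ])]
```

Emit:
carry_out --rows '[0, -0.5, 5.5, 0, 0, 0, 0, 0, 0, 0, 0, 0, 0, 0, 0, 0, 0, 0]'

```text
clock: 23.85
eef_pos: [0.5452, 0.3492, -0.0023]
ee_rot: [0.755, 0.656, -0.0, 0.0]
ft_force: [0.3, 0.3, 0.3]
gripper_width: 0.0381
```

Emit:
carry_out --rows '[0, 0, 0, 0, 0, 0, 0, 0, 0, 0, 0, 0, 0, 0, 0, 0, 0, 0, 0, 0, 0, 0, 0, 0, 0, 0, 0, 0, 0, 0, 0, 0, 0, 0, 0, 0]' --hand 0

```text
clock: 24.35
eef_pos: [0.5453, 0.3493, -0.0021]
ee_rot: [0.755, 0.656, -0.0, -0.0]
ft_force: [-0.1, 0.5, 1.2]
gripper_width: 0.0158
```

Emit:
carry_out --rows '[0, 0, -5, 0, 0, 0, 0, 0, -8, 0, 0, 0, 0, 0, -15, 0, 0, 0, 0, 0, -20, 0, 0, 0, 0, 0, -20, 0, 0, 0, 0, 0, -20, 0, 0, 0, 0, 0, -14, 0, 0, 0, 0, 0, 0, 0, 0, 0, 0, 0, 0, 0, 0, 0]'

```text
clock: 25.1
eef_pos: [0.5458, 0.3495, 0.1009]
ee_rot: [0.755, 0.656, 0.001, 0.0]
ft_force: [-1.2, -0.6, -1.9]
gripper_width: 0.0155
```

```bash
python3 - <<'E'
from h import *
st();gox(S2W([10,2,100]),YAW+np.pi,19,-1.7)
E
```

```text
25.1 [0.5458 0.3495 0.1009] [7.552e-01 6.555e-01 1.000e-03 2.000e-04] f [-1.2 -0.6 -1.9] w 0.0155 q [ 0.552  0.496  1.519 -0.     1.125  0.693]
n 19 row [-16.463, -9.812, 0.032, 0.0, 0.0, -0.093] xrange 0.494 0.595 yaw now 1.43 turn -1.758
```

Emit:
carry_out --rows '[-16.5, -9.8, 0, 0, 0, -0.0925, -16.5, -9.8, 0, 0, 0, -0.0925, -16.5, -9.8, 0, 0, 0, -0.0925, -16.5, -9.8, 0, 0, 0, -0.0925, -16.5, -9.8, 0, 0, 0, -0.0925, -16.5, -9.8, 0, 0, 0, -0.0925, -16.5, -9.8, 0, 0, 0, -0.0925, -16.5, -9.8, 0, 0, 0, -0.0925, -16.5, -9.8, 0, 0, 0, -0.0925, -16.5, -9.8, 0, 0, 0, -0.0925, -16.5, -9.8, 0, 0, 0, -0.0925, -16.5, -9.8, 0, 0, 0, -0.0925, -16.5, -9.8, 0, 0, 0, -0.0925, -16.5, -9.8, 0, 0, 0, -0.0925, -16.5, -9.8, 0, 0, 0, -0.0925, -16.5, -9.8, 0, 0, 0, -0.0925, -16.5, -9.8, 0, 0, 0, -0.0925, -16.5, -9.8, 0, 0, 0, -0.0925, -16.5, -9.8, 0, 0, 0, -0.0925]'

```text
clock: 26.68
eef_pos: [0.5942, 0.0326, 0.0983]
ee_rot: [-0.025, 1.0, -0.0, -0.002]
ft_force: [-0.2, 0.2, -1.8]
gripper_width: 0.0163
```

Emit:
carry_out --rows '[0, 0, 0, 0, 0, 0, 0, 0, 0, 0, 0, 0, 0, 0, 0, 0, 0, 0]'

```text
clock: 26.93
eef_pos: [0.5935, 0.0338, 0.0987]
ee_rot: [-0.022, 1.0, 0.0, -0.002]
ft_force: [0.1, 0.3, -1.4]
gripper_width: 0.016
```

```bash
python3 - <<'E'
from h import *
x=st();print(W2S(x["eef_pos"]));gox(S2W([10,2,33]),YAW+np.pi,1,0)
s=snap("scene","s17");d=snap("top","t17")
a=np.clip(s["pixels"][...,::-1][60:260,220:420]*1.3,0,255).astype('uint8')
cv2.imwrite("pics/z20.png",cv2.resize(a,None,fx=3,fy=3,interpolation=cv2.INTER_CUBIC))
E
```

```text
26.93 [0.5935 0.0338 0.0987] [-2.230e-02  9.997e-01  1.000e-04 -1.600e-03] f [ 0.1  0.3 -1.4] w 0.016 q [ 0.037  0.422  1.652  0.     1.071 -1.578]
[ 8.63353792  1.654049   98.66213506]
n 1 row [-1.577, 0.335, 65.657, 0.0, -0.003, -0.002] xrange 0.595 0.595 yaw now -3.097 turn -0.002
```

View pics/z20.png

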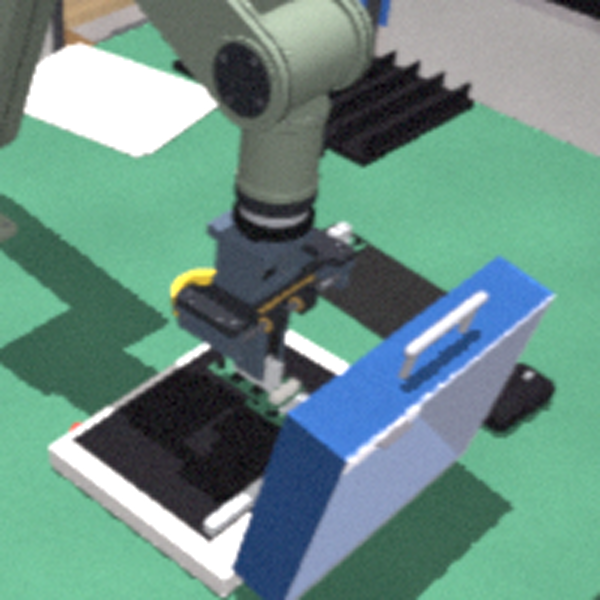

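Emit:
carry_out --rows '[0, 0.3, 12, 0, 0, -0.002, 0, 0, 14, 0, 0, 0, 0, 0, 14, 0, 0, 0, 0, 0, 12, 0, 0, 0, 0, 0, 8, 0, 0, 0, 0, 0, 4, 0, 0, 0, 0, 0, 2, 0, 0, 0, 0, 0, 0, 0, 0, 0, 0, 0, 0, 0, 0, 0]'

```text
clock: 27.78
eef_pos: [0.5953, 0.034, 0.0345]
ee_rot: [-0.024, 1.0, -0.0, 0.001]
ft_force: [-0.9, 0.1, -0.9]
gripper_width: 0.0158
```

```bash
python3 - <<'E'
from h import *
x=st();print(W2S(x["eef_pos"]));gox(S2W([10,2,29]),YAW+np.pi,1,0)
E
```

```text
27.78 [0.5953 0.034  0.0345] [-2.390e-02  9.997e-01 -0.000e+00  5.000e-04] f [-0.9  0.1 -0.9] w 0.0158 q [ 0.038  0.488  1.727 -0.     0.926 -1.581]
[10.4319587   1.8087205  34.51979701]
n 1 row [0.438, 0.193, 5.519, -0.0, 0.001, 0.001] xrange 0.595 0.595 yaw now -3.094 turn 0.001
```

Emit:
carry_out --rows '[0, 0, 4, 0, 0, 0, -3, 0.3, 1.5, 0, 0, 0, -3, 0, 0, 0, 0, 0, -3, 0, 0, 0, 0, 0, -2, 0, 0, 0, 0, 0, -1, 0, 0, 0, 0, 0, 0, 0, 0, 0, 0, 0]'

```text
clock: 28.37
eef_pos: [0.6071, 0.0347, 0.0284]
ee_rot: [-0.024, 1.0, -0.0, 0.0]
ft_force: [-0.1, -0.7, -2.2]
gripper_width: 0.0158
```

Emit:
carry_out --rows '[-1.5, 0, 0, 0, 0, 0, -1.5, 0, 0, 0, 0, 0, 0, 0, 0, 0, 0, 0]'

```text
clock: 28.62
eef_pos: [0.6073, 0.0347, 0.0282]
ee_rot: [-0.024, 1.0, -0.0, -0.003]
ft_force: [-6.3, -0.4, 1.7]
gripper_width: 0.0154
```

Emit:
carry_out --rows '[-1.5, 0, 0, 0, 0, 0, -1.5, 0, 0.5, 0, 0, 0, 0, 0, 0, 0, 0, 0]'

```text
clock: 28.87
eef_pos: [0.6072, 0.0347, 0.0283]
ee_rot: [-0.024, 1.0, -0.0, -0.006]
ft_force: [-13.2, -0.2, 10.8]
gripper_width: 0.0152
```

Emit:
carry_out --rows '[0, 0, 0, 0, 0, 0, 0, 0, 0, 0, 0, 0, 0, 0, 0, 0, 0, 0]' --hand 0.32

```text
clock: 29.12
eef_pos: [0.614, 0.0351, 0.0284]
ee_rot: [-0.024, 1.0, 0.0, 0.001]
ft_force: [0.4, -0.1, -0.9]
gripper_width: 0.0289
```

Emit:
carry_out --rows '[0, 0, -12, 0, 0, 0, 0, 0, -20, 0, 0, 0, 0, 0, -30, 0, 0, 0, 0, 0, -30, 0, 0, 0, 0, 0, 0, 0, 0, 0]'

```text
clock: 29.53
eef_pos: [0.6177, 0.0353, 0.1265]
ee_rot: [-0.024, 1.0, 0.0, 0.007]
ft_force: [0.5, -0.1, 1.2]
gripper_width: 0.0293
```

```bash
python3 - <<'E'
from h import *
x=st();print(W2S(x["eef_pos"]));gox([.4151,.3729,.12],-1.501+np.pi,18,1.5)
E
```

```text
29.53 [0.6177 0.0353 0.1265] [-2.380e-02  9.997e-01  1.000e-04  6.700e-03] f [ 0.5 -0.1  1.2] w 0.0293 q [ 0.038  0.425  1.57  -0.     1.133 -1.58 ]
[ 32.81130872   2.03087199 126.4924312 ]
n 18 row [22.778, 8.229, 0.213, 0.001, 0.001, 0.086] xrange 0.408 0.595 yaw now -3.094 turn 1.549
```

Emit:
carry_out --rows '[22.8, 8.2, 0.2, 0, 0, 0.086, 22.8, 8.2, 0.2, 0, 0, 0.086, 22.8, 8.2, 0.2, 0, 0, 0.086, 22.8, 8.2, 0.2, 0, 0, 0.086, 22.8, 8.2, 0.2, 0, 0, 0.086, 22.8, 8.2, 0.2, 0, 0, 0.086, 22.8, 8.2, 0.2, 0, 0, 0.086, 22.8, 8.2, 0.2, 0, 0, 0.086, 22.8, 8.2, 0.2, 0, 0, 0.086, 22.8, 8.2, 0.2, 0, 0, 0.086, 22.8, 8.2, 0.2, 0, 0, 0.086, 22.8, 8.2, 0.2, 0, 0, 0.086, 22.8, 8.2, 0.2, 0, 0, 0.086, 22.8, 8.2, 0.2, 0, 0, 0.086, 22.8, 8.2, 0.2, 0, 0, 0.086, 22.8, 8.2, 0.2, 0, 0, 0.086, 22.8, 8.2, 0.2, 0, 0, 0.086, 22.8, 8.2, 0.2, 0, 0, 0.086, 0, 0, 0, 0, 0, 0, 0, 0, 0, 0, 0, 0]' --hand 0.42

```text
clock: 31.2
eef_pos: [0.4098, 0.3735, 0.1158]
ee_rot: [0.681, 0.732, 0.0, 0.0]
ft_force: [-0.2, -0.3, 0.5]
gripper_width: 0.0385
```

```bash
python3 - <<'E'
from h import *
x=st();gox([.4151,.3729,0],-1.501+np.pi,1,0)
d=snap("top","t18");s=snap("scene","s18")
cv2.imwrite("pics/z21.png",cv2.resize(d["pixels"][...,::-1][100:250,60:280],None,fx=3.5,fy=3.5,interpolation=cv2.INTER_CUBIC))
a=np.clip(s["pixels"][...,::-1][60:260,220:420]*1.3,0,255).astype('uint8')
cv2.imwrite("pics/z22.png",cv2.resize(a,None,fx=3,fy=3,interpolation=cv2.INTER_CUBIC))
E
```

```text
31.2 [0.4098 0.3735 0.1158] [6.808e-01 7.324e-01 0.000e+00 2.000e-04] f [-0.2 -0.3  0.5] w 0.0385 q [ 0.719  0.346  1.727 -0.     1.068  0.646]
n 1 row [-0.993, 5.22, 115.824, 0.0, 0.0, 0.003] xrange 0.415 0.415 yaw now 1.644 turn 0.003
```

View pics/z21.png

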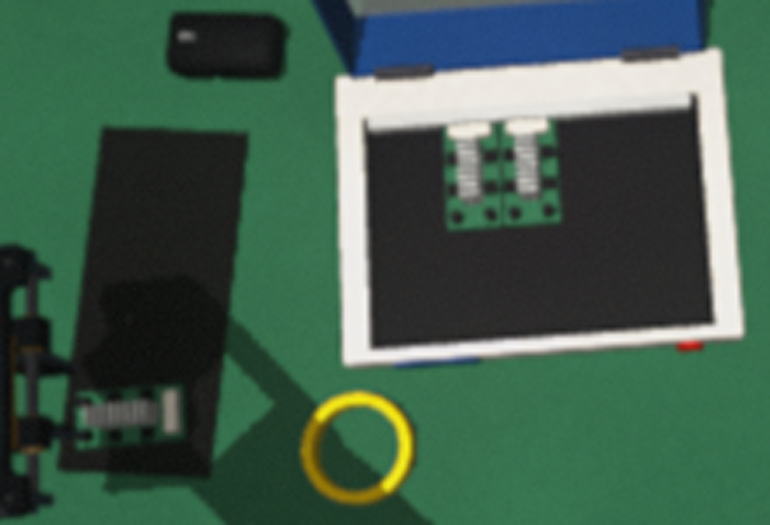

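View pics/z22.png

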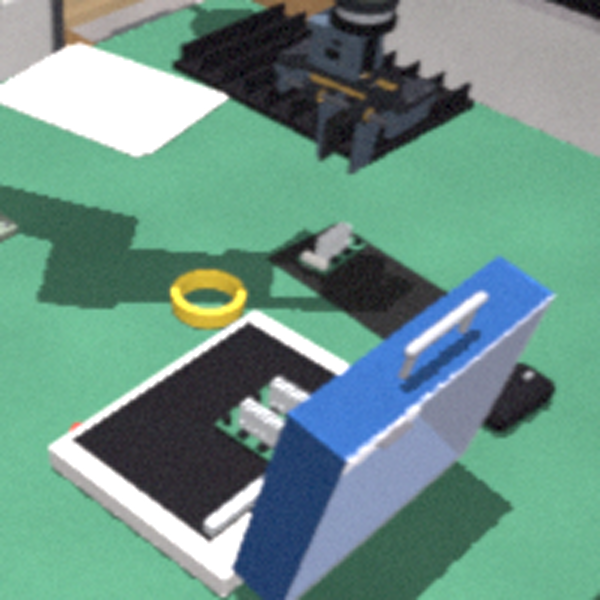

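Emit:
carry_out --rows '[-0.5, 2.5, 20, 0, 0, 0, -0.5, 2.5, 25, 0, 0, 0, 0, 0, 25, 0, 0, 0, 0, 0, 20, 0, 0, 0, 0, 0, 14, 0, 0, 0, 0, 0, 7, 0, 0, 0, 0, 0, 3, 0, 0, 0, 0, 0, 0, 0, 0, 0, 0, 0, 0, 0, 0, 0]'

```text
clock: 32.05
eef_pos: [0.4152, 0.372, 0.0032]
ee_rot: [0.682, 0.731, 0.001, 0.0]
ft_force: [-0.5, 1.2, 0.8]
gripper_width: 0.0381
```

```bash
python3 - <<'E'
from h import *
x=st();gox([.4151,.3729,-.001],-1.501+np.pi,1,0)
E
```

```text
32.05 [0.4152 0.372  0.0032] [6.819e-01 7.315e-01 8.000e-04 1.000e-04] f [-0.5  1.2  0.8] w 0.0381 q [ 0.71   0.476  1.852 -0.     0.812  0.64 ]
n 1 row [0.901, -0.079, 4.169, 0.001, -0.001, 0.0] xrange 0.415 0.415 yaw now 1.641 turn 0.0
```

Emit:
carry_out --rows '[0.5, 0, 4, 0, 0, 0, 0, 0, 0, 0, 0, 0, 0, 0, 0, 0, 0, 0]'

```text
clock: 32.3
eef_pos: [0.4147, 0.3725, -0.0013]
ee_rot: [0.682, 0.732, 0.0, 0.0]
ft_force: [-0.4, -0.8, 0.2]
gripper_width: 0.0382
```

Emit:
carry_out --rows '[0, 0, 0, 0, 0, 0, 0, 0, 0, 0, 0, 0, 0, 0, 0, 0, 0, 0, 0, 0, 0, 0, 0, 0, 0, 0, 0, 0, 0, 0, 0, 0, 0, 0, 0, 0]' --hand 0

```text
clock: 32.8
eef_pos: [0.4144, 0.3724, -0.0016]
ee_rot: [0.682, 0.732, -0.0, -0.0]
ft_force: [-0.4, -0.0, 2.4]
gripper_width: 0.0162
```

Emit:
carry_out --rows '[0, 0, -5, 0, 0, 0, 0, 0, -8, 0, 0, 0, 0, 0, -15, 0, 0, 0, 0, 0, -20, 0, 0, 0, 0, 0, -20, 0, 0, 0, 0, 0, -20, 0, 0, 0, 0, 0, -14, 0, 0, 0, 0, 0, 0, 0, 0, 0, 0, 0, 0, 0, 0, 0]'

```text
clock: 33.55
eef_pos: [0.415, 0.3726, 0.1011]
ee_rot: [0.682, 0.732, 0.001, 0.0]
ft_force: [0.4, 0.1, -0.8]
gripper_width: 0.0154
```

```bash
python3 - <<'E'
from h import *
st();gox(S2W([8,-46.5,100]),YAW+np.pi,19,-1.7)
E
```

```text
33.55 [0.415  0.3726 0.1011] [6.818e-01 7.316e-01 1.000e-03 2.000e-04] f [ 0.4  0.1 -0.8] w 0.0154 q [ 0.711  0.364  1.741 -0.     1.035  0.641]
n 19 row [-23.209, -8.932, 0.042, 0.0, 0.0, -0.081] xrange 0.398 0.595 yaw now 1.641 turn -1.547
```

Emit:
carry_out --rows '[-23.2, -8.9, 0, 0, 0, -0.0814, -23.2, -8.9, 0, 0, 0, -0.0814, -23.2, -8.9, 0, 0, 0, -0.0814, -23.2, -8.9, 0, 0, 0, -0.0814, -23.2, -8.9, 0, 0, 0, -0.0814, -23.2, -8.9, 0, 0, 0, -0.0814, -23.2, -8.9, 0, 0, 0, -0.0814, -23.2, -8.9, 0, 0, 0, -0.0814, -23.2, -8.9, 0, 0, 0, -0.0814, -23.2, -8.9, 0, 0, 0, -0.0814, -23.2, -8.9, 0, 0, 0, -0.0814, -23.2, -8.9, 0, 0, 0, -0.0814, -23.2, -8.9, 0, 0, 0, -0.0814, -23.2, -8.9, 0, 0, 0, -0.0814, -23.2, -8.9, 0, 0, 0, -0.0814, -23.2, -8.9, 0, 0, 0, -0.0814, -23.2, -8.9, 0, 0, 0, -0.0814, -23.2, -8.9, 0, 0, 0, -0.0814, -23.2, -8.9, 0, 0, 0, -0.0814]'

```text
clock: 35.13
eef_pos: [0.5947, -0.0153, 0.0986]
ee_rot: [-0.025, 1.0, -0.0, -0.002]
ft_force: [-0.6, 0.5, -1.0]
gripper_width: 0.016
```

Emit:
carry_out --rows '[0, 0, 0, 0, 0, 0, 0, 0, 0, 0, 0, 0, 0, 0, 0, 0, 0, 0]'

```text
clock: 35.38
eef_pos: [0.5934, -0.014, 0.0989]
ee_rot: [-0.023, 1.0, 0.0, -0.002]
ft_force: [0.7, 0.1, -1.8]
gripper_width: 0.0158
```

```bash
python3 - <<'E'
from h import *
x=st();print(W2S(x["eef_pos"]));gox(S2W([10,-46.5,35]),YAW+np.pi,1,0)
s=snap("scene","s19");d=snap("top","t19")
a=np.clip(s["pixels"][...,::-1][60:260,220:420]*1.3,0,255).astype('uint8')
cv2.imwrite("pics/z23.png",cv2.resize(a,None,fx=3,fy=3,interpolation=cv2.INTER_CUBIC))
E
```

```text
35.38 [ 0.5934 -0.014   0.0989] [-2.270e-02  9.997e-01  2.000e-04 -1.900e-03] f [ 0.7  0.1 -1.8] w 0.0158 q [-0.043  0.421  1.654  0.     1.071 -1.659]
[  6.32109534 -46.01378396  98.85305696]
n 1 row [-3.917, -0.508, 63.839, 0.0, -0.004, -0.001] xrange 0.597 0.597 yaw now -3.096 turn -0.001
```

View pics/z23.png

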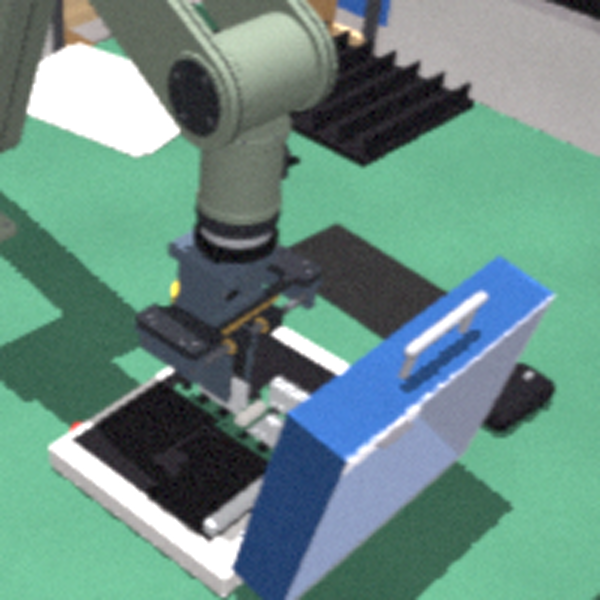

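Emit:
carry_out --rows '[0, -0.5, 12, 0, 0, 0, -1, 0, 14, 0, 0, 0, 0, 0, 14, 0, 0, 0, 0, 0, 12, 0, 0, 0, 0, 0, 8, 0, 0, 0, 0, 0, 4, 0, 0, 0, 0, 0, 2, 0, 0, 0, 0, 0, 0, 0, 0, 0, 0, 0, 0, 0, 0, 0]'

```text
clock: 36.23
eef_pos: [0.5965, -0.0145, 0.035]
ee_rot: [-0.023, 1.0, -0.0, 0.001]
ft_force: [0.8, -0.7, -0.2]
gripper_width: 0.0155
```

```bash
python3 - <<'E'
from h import *
x=st();print(W2S(x["eef_pos"]));gox(S2W([10,-46.5,29]),YAW+np.pi,1,0)
E
```

```text
36.23 [ 0.5965 -0.0145  0.035 ] [-2.320e-02  9.997e-01 -1.000e-04  6.000e-04] f [ 0.8 -0.7 -0.2] w 0.0155 q [-0.044  0.488  1.725 -0.     0.928 -1.661]
[  9.30833318 -46.7287922   34.96582441]
n 1 row [-0.685, 0.23, 5.967, -0.0, 0.001, 0.0] xrange 0.597 0.597 yaw now -3.095 turn 0.0
```

Emit:
carry_out --rows '[0, 0, 4.5, 0, 0, 0, -3, 0, 1.5, 0, 0, 0, -3, 0, 0, 0, 0, 0, -3, 0, 0, 0, 0, 0, -2, 0, 0, 0, 0, 0, -2, 0, 0, 0, 0, 0, 0, 0, 0, 0, 0, 0]'

```text
clock: 36.82
eef_pos: [0.6098, -0.014, 0.0284]
ee_rot: [-0.023, 1.0, -0.0, 0.0]
ft_force: [1.0, -1.0, -0.8]
gripper_width: 0.0159
```

Emit:
carry_out --rows '[-1.5, 0, 0, 0, 0, 0, -1.5, 0, 0, 0, 0, 0, 0, 0, 0, 0, 0, 0]'

```text
clock: 37.07
eef_pos: [0.6101, -0.014, 0.0285]
ee_rot: [-0.023, 1.0, -0.0, -0.002]
ft_force: [-5.8, -0.6, 5.3]
gripper_width: 0.0158
```

Emit:
carry_out --rows '[-1.5, 0, 0, 0, 0, 0, -1.5, 0, 0, 0, 0, 0, 0, 0, 0, 0, 0, 0]'

```text
clock: 37.32
eef_pos: [0.6101, -0.014, 0.0287]
ee_rot: [-0.023, 1.0, -0.0, -0.005]
ft_force: [-12.4, -1.3, 10.7]
gripper_width: 0.0156
```

Emit:
carry_out --rows '[0, 0, 0, 0, 0, 0, 0, 0, 0, 0, 0, 0, 0, 0, 0, 0, 0, 0]' --hand 0.32

```text
clock: 37.57
eef_pos: [0.6159, -0.0137, 0.0285]
ee_rot: [-0.023, 1.0, -0.0, 0.001]
ft_force: [-0.4, -0.4, -0.2]
gripper_width: 0.0292
```

Emit:
carry_out --rows '[0, 0, -12, 0, 0, 0, 0, 0, -20, 0, 0, 0, 0, 0, -30, 0, 0, 0, 0, 0, -30, 0, 0, 0, 30, 0, -20, 0, 0, 0, 40, 10, -20, 0, 0, 0, 40, 40, 0, 0, 0, 0, 20, 40, 0, 0, 0, 0, 0, 40, 0, 0, 0, 0, 0, 40, 0, 0, 0, 0, 0, 40, 0, 0, 0, 0, 0, 0, 0, 0, 0, 0]'

```text
clock: 38.57
eef_pos: [0.4918, 0.1831, 0.1589]
ee_rot: [-0.026, 1.0, 0.002, 0.001]
ft_force: [-0.2, -0.1, 0.3]
gripper_width: 0.0287
```

```bash
python3 - <<'E'
from h import *
x=st();d=snap("top","t20")
cv2.imwrite("pics/z24.png",cv2.resize(d["pixels"][...,::-1][100:210,140:280],None,fx=5.5,fy=5.4,interpolation=cv2.INTER_CUBIC))
cv2.imwrite("pics/z25.png",cv2.resize(d["pixels"][...,::-1][90:240,290:450],None,fx=3.8,fy=3.8,interpolation=cv2.INTER_CUBIC))
E
```

```text
38.57 [0.4918 0.1831 0.1589] [-0.0259  0.9997  0.0021  0.0011] f [-0.2 -0.1  0.3] w 0.0287 q [ 0.332  0.263  1.732  0.004  1.143 -1.292]
```

View pics/z24.png

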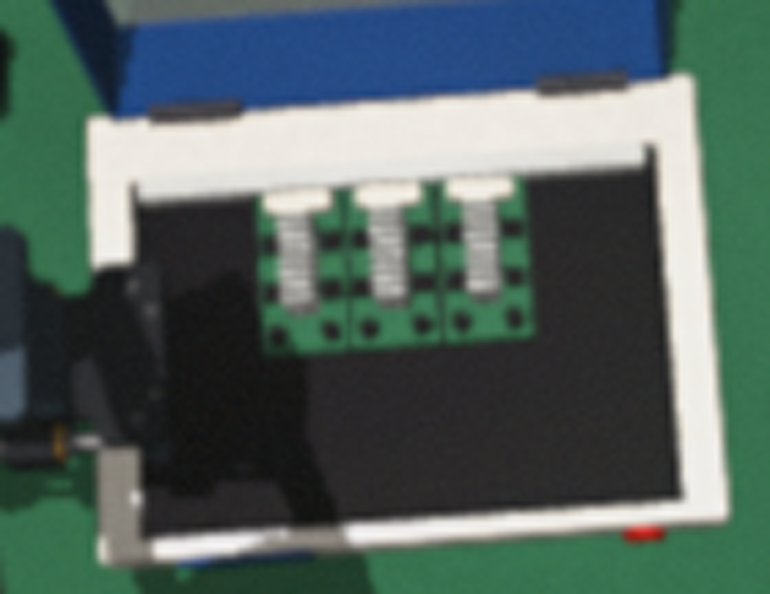

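View pics/z25.png

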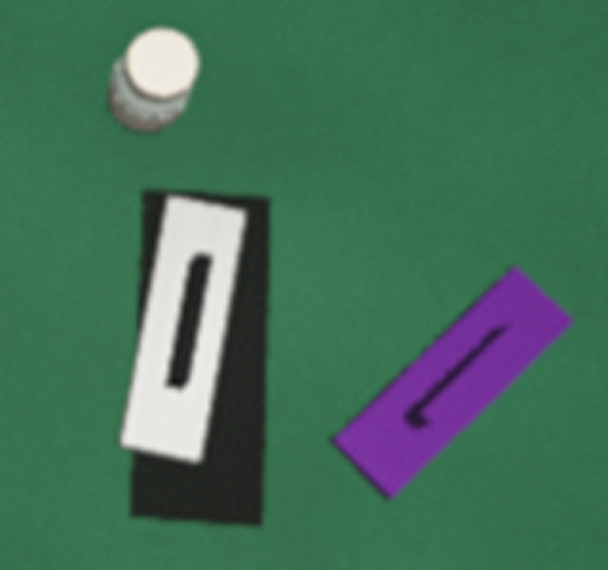

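```bash
python3 - <<'E'
from h import *
d=bot.get_image("top");z=lambda x,y:(290+x/3.8-.4,90+y/3.8-.4)
c=np.array([ray(d,*z(*p),.013) for p in((166,195),(246,212),(200,463),(121,444))])
v=(c[0]+c[1]-c[2]-c[3])/2; print(c.mean(0),np.arctan2(v[1],v[0]),np.linalg.norm(v),np.linalg.norm(c[0]-c[1]),np.linalg.norm(c[2]-c[3]))
q=c.mean(0);q[2]=.12; a=np.arctan2(v[1],v[0]);st()
z2=lambda x,y:(140+x/5.5-.4,100+y/5.4-.4)
for p in((266,356),(346,350),(350,350),(440,343),(444,343),(534,335)):print(W2S(ray(d,*z2(*p),.038)))
gox(q,a,20,0);gox(q,a+np.pi,20,0)
E
```

```text
[ 0.5252379  -0.33326039  0.013     ] -0.23558550059231248 0.20111695471918803 0.06313440632619885 0.06073686111187106
38.67 [0.4918 0.178  0.1584] [-2.480e-02  9.997e-01 -1.000e-04  3.000e-04] f [-0.1 -0.5  0.2] w 0.0292 q [ 3.260e-01  2.620e-01  1.735e+00 -1.000e-03  1.144e+00 -1.295e+00]
[-21.94647304  71.73696049  38.        ]
[-21.6268288   29.44926487  38.        ]
[-21.77612938  27.34290353  38.        ]
[-21.27906984 -20.19959384  38.        ]
[-21.42832407 -22.30285115  38.        ]
[-20.38099636 -69.84027577  38.        ]
n 20 row [35.957, -8.408, 1.916, -0.0, -0.0, -0.143] xrange 0.287 0.525 yaw now -3.092 turn -2.856
n 20 row [-3.871, -25.409, 1.926, -0.0, 0.0, 0.014] xrange 0.497 0.531 yaw now -3.092 turn 0.285
```

Emit:
carry_out --rows '[-4.3, -28.2, 2.1, 0, 0, 0.0158, -4.3, -28.2, 2.1, 0, 0, 0.0158, -4.3, -28.2, 2.1, 0, 0, 0.0158, -4.3, -28.2, 2.1, 0, 0, 0.0158, -4.3, -28.2, 2.1, 0, 0, 0.0158, -4.3, -28.2, 2.1, 0, 0, 0.0158, -4.3, -28.2, 2.1, 0, 0, 0.0158, -4.3, -28.2, 2.1, 0, 0, 0.0158, -4.3, -28.2, 2.1, 0, 0, 0.0158, -4.3, -28.2, 2.1, 0, 0, 0.0158, -4.3, -28.2, 2.1, 0, 0, 0.0158, -4.3, -28.2, 2.1, 0, 0, 0.0158, -4.3, -28.2, 2.1, 0, 0, 0.0158, -4.3, -28.2, 2.1, 0, 0, 0.0158, -4.3, -28.2, 2.1, 0, 0, 0.0158, -4.3, -28.2, 2.1, 0, 0, 0.0158, -4.3, -28.2, 2.1, 0, 0, 0.0158, -4.3, -28.2, 2.1, 0, 0, 0.0158, 0, 0, 0, 0, 0, 0, 0, 0, 0, 0, 0, 0]' --hand 0.42

```text
clock: 40.33
eef_pos: [0.5225, -0.3367, 0.1201]
ee_rot: [0.121, 0.993, 0.0, -0.0]
ft_force: [-0.2, 0.2, 0.2]
gripper_width: 0.0384
```

```bash
python3 - <<'E'
from h import *
x=st();gox([.5252,-.3333,.01],-.236+np.pi,1,0)
d=snap("top","t21");s=snap("scene","s21")
cv2.imwrite("pics/z26.png",cv2.resize(s["pixels"][...,::-1][130:330,110:330],None,fx=3.2,fy=3,interpolation=cv2.INTER_CUBIC))
E
```

```text
40.33 [ 0.5225 -0.3367  0.1201] [ 1.209e-01  9.927e-01  1.000e-04 -4.000e-04] f [-0.2  0.2  0.2] w 0.0384 q [-0.591  0.442  1.559 -0.     1.141 -1.919]
n 1 row [-1.876, 3.886, 110.125, 0.0, -0.001, -0.006] xrange 0.525 0.525 yaw now 2.899 turn -0.006
```

View pics/z26.png

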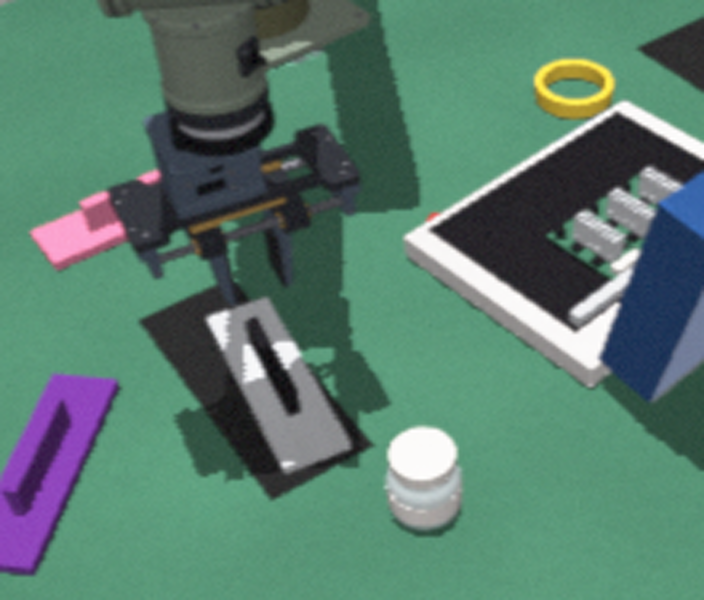

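Emit:
carry_out --rows '[-1, 2, 20, 0, 0, -0.006, -1, 2, 25, 0, 0, 0, 0, 0, 25, 0, 0, 0, 0, 0, 20, 0, 0, 0, 0, 0, 14, 0, 0, 0, 0, 0, 6, 0, 0, 0, 0, 0, 3, 0, 0, 0, 0, 0, 0, 0, 0, 0, 0, 0, 0, 0, 0, 0]'

```text
clock: 41.18
eef_pos: [0.5276, -0.3308, 0.0088]
ee_rot: [0.116, 0.993, -0.0, 0.001]
ft_force: [0.2, -0.1, 0.8]
gripper_width: 0.0379
```

```bash
python3 - <<'E'
from h import *
x=st();gox([.5252,-.3333,.003],-.236+np.pi,1,0)
E
```

```text
41.18 [ 0.5276 -0.3308  0.0088] [ 1.155e-01  9.933e-01 -5.000e-04  8.000e-04] f [ 0.2 -0.1  0.8] w 0.0379 q [-0.578  0.551  1.686 -0.     0.903 -1.918]
n 1 row [1.793, -2.952, 5.81, -0.001, 0.002, 0.004] xrange 0.525 0.525 yaw now 2.91 turn 0.004
```

Emit:
carry_out --rows '[1, -1.5, 3, 0, 0, 0.003, 0.5, -1, 2, 0, 0, 0, 0, 0, 0, 0, 0, 0, 0, 0, 0, 0, 0, 0]'

```text
clock: 41.52
eef_pos: [0.5248, -0.333, 0.003]
ee_rot: [0.117, 0.993, -0.0, 0.0]
ft_force: [0.1, -0.1, 0.8]
gripper_width: 0.0385
```

Emit:
carry_out --rows '[0, 0, 0, 0, 0, 0, 0, 0, 0, 0, 0, 0, 0, 0, 0, 0, 0, 0, 0, 0, 0, 0, 0, 0, 0, 0, 0, 0, 0, 0, 0, 0, 0, 0, 0, 0, 0, 0, 0, 0, 0, 0]' --hand 0

```text
clock: 42.1
eef_pos: [0.525, -0.3332, 0.0029]
ee_rot: [0.117, 0.993, -0.0, 0.0]
ft_force: [0.0, -2.7, 0.3]
gripper_width: 0.0118
```

Emit:
carry_out --rows '[0, 0, -5, 0, 0, 0, 0, 0, -8, 0, 0, 0, 0, 0, -15, 0, 0, 0, 0, 0, -25, 0, 0, 0, 0, 0, -25, 0, 0, 0, 0, 0, -25, 0, 0, 0, 0, 0, -20, 0, 0, 0, 0, 0, 0, 0, 0, 0, 0, 0, 0, 0, 0, 0]'

```text
clock: 42.85
eef_pos: [0.5251, -0.3327, 0.1265]
ee_rot: [0.117, 0.993, -0.0, 0.001]
ft_force: [0.1, -0.5, -5.2]
gripper_width: 0.012
```

```bash
python3 - <<'E'
from h import *
x=st();gox(S2W([-66,1,110]),YAW+np.pi/2,18,1)
s=snap("scene","s22")
cv2.imwrite("pics/z27.png",cv2.resize(s["pixels"][...,::-1][130:330,110:330],None,fx=3.2,fy=3,interpolation=cv2.INTER_CUBIC))
E
```

```text
42.85 [ 0.5251 -0.3327  0.1265] [ 1.172e-01  9.931e-01 -3.000e-04  9.000e-04] f [ 0.1 -0.5 -5.2] w 0.012 q [-0.583  0.436  1.552  0.     1.152 -1.919]
n 18 row [16.375, 14.075, 0.903, 0.0, 0.0, 0.072] xrange 0.462 0.519 yaw now 2.907 turn 1.289
```

View pics/z27.png

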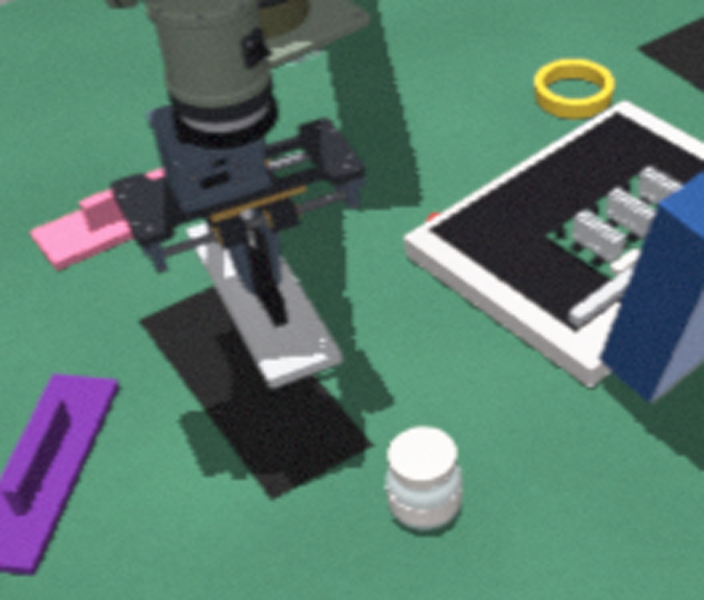

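Emit:
carry_out --rows '[16.4, 14.1, 0.7, 0, 0, 0.0716, 16.4, 14.1, 0.7, 0, 0, 0.0716, 16.4, 14.1, 0.7, 0, 0, 0.0716, 16.4, 14.1, 0.7, 0, 0, 0.0716, 16.4, 14.1, 0.7, 0, 0, 0.0716, 16.4, 14.1, 0.7, 0, 0, 0.0716, 16.4, 14.1, 0.7, 0, 0, 0.0716, 16.4, 14.1, 0.7, 0, 0, 0.0716, 16.4, 14.1, 0.7, 0, 0, 0.0716, 16.4, 14.1, 0.7, 0, 0, 0.0716, 16.4, 14.1, 0.7, 0, 0, 0.0716, 16.4, 14.1, 0.7, 0, 0, 0.0716, 16.4, 14.1, 0.7, 0, 0, 0.0716, 16.4, 14.1, 0.7, 0, 0, 0.0716, 16.4, 14.1, 0.7, 0, 0, 0.0716, 16.4, 14.1, 0.7, 0, 0, 0.0716, 16.4, 14.1, 0.7, 0, 0, 0.0716, 16.4, 14.1, 0.7, 0, 0, 0.0716, 0, 0, 0, 0, 0, 0, 0, 0, 0, 0, 0, 0]'

```text
clock: 44.57
eef_pos: [0.5175, 0.0309, 0.1111]
ee_rot: [0.689, 0.724, -0.002, -0.001]
ft_force: [-0.3, -0.3, -3.8]
gripper_width: 0.012
```

```bash
python3 - <<'E'
from h import *
x=st();print(W2S(x["eef_pos"]));gox(S2W([-66,1,36]),YAW+np.pi/2,1,0)
s=snap("scene","s23");d=snap("top","t23")
cv2.imwrite("pics/z28.png",cv2.resize(s["pixels"][...,::-1][90:270,210:410],None,fx=3.3,fy=3.3,interpolation=cv2.INTER_CUBIC))
cv2.imwrite("pics/z29.png",cv2.resize(d["pixels"][...,::-1][90:240,140:290],None,fx=4,fy=4,interpolation=cv2.INTER_CUBIC))
E
```

```text
44.57 [0.5175 0.0309 0.1111] [ 0.6894  0.7244 -0.0017 -0.0015] f [-0.3 -0.3 -3.8] w 0.012 q [ 0.038  0.301  1.811 -0.     1.035 -0.012]
[-67.5129063    2.32303885 111.0613011 ]
n 1 row [-1.315, 1.843, 75.054, -0.004, 0.0, 0.003] xrange 0.519 0.519 yaw now 1.62 turn 0.003
```

View pics/z28.png

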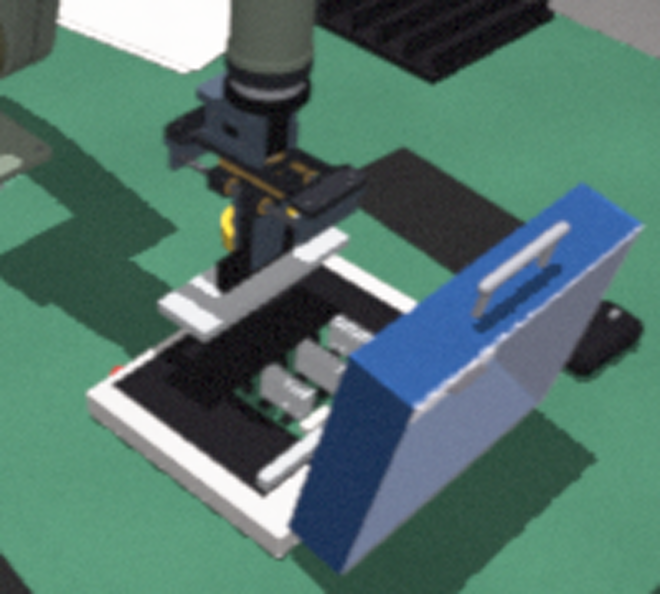

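View pics/z29.png

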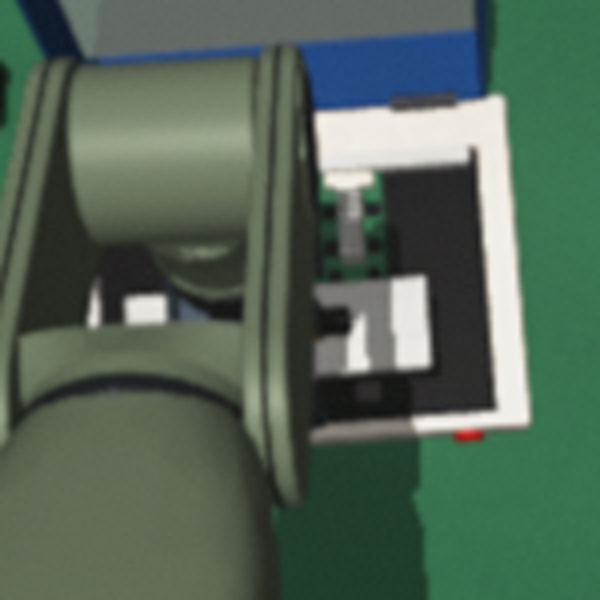

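Emit:
carry_out --rows '[0, 0.5, 12, 0, 0, 0.002, 0, 0.5, 15, 0, 0, 0, 0, 0, 15, 0, 0, 0, 0, 0, 15, 0, 0, 0, 0, 0, 10, 0, 0, 0, 0, 0, 6, 0, 0, 0, 0, 0, 2, 0, 0, 0, 0, 0, 0, 0, 0, 0, 0, 0, 0, 0, 0, 0]'

```text
clock: 45.42
eef_pos: [0.5202, 0.0301, 0.0387]
ee_rot: [0.691, 0.723, 0.0, 0.0]
ft_force: [-0.5, -0.4, -3.3]
gripper_width: 0.012
```

```bash
python3 - <<'E'
from h import *
x=st();print(W2S(x["eef_pos"]));gox(S2W([-60,1,33]),YAW+np.pi/2,1,0)
s=snap("scene","s24")
cv2.imwrite("pics/z30.png",cv2.resize(s["pixels"][...,::-1][130:250,230:350],None,fx=5,fy=5,interpolation=cv2.INTER_CUBIC))
E
```

```text
45.42 [0.5202 0.0301 0.0387] [6.911e-01 7.227e-01 4.000e-04 4.000e-04] f [-0.5 -0.4 -3.3] w 0.012 q [ 0.036  0.384  1.9   -0.     0.856 -0.009]
[-64.8003447    1.36340923  38.6528666 ]
n 1 row [-0.355, 4.795, 5.658, 0.001, 0.0, -0.002] xrange 0.525 0.525 yaw now 1.616 turn -0.002
```

View pics/z30.png

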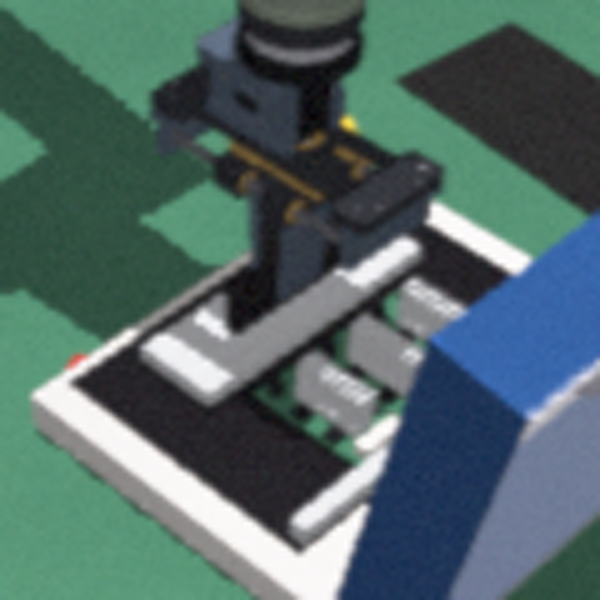

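Lower 6 mm to the bed, then advance ~12 mm in small steps.

Emit:
carry_out --rows '[0, 0, 3, 0, 0, 0, 0, 0, 2, 0, 0, 0, 0, 0, 1, 0, 0, 0, 0, 2.5, 0, 0, 0, 0, 0, 2.5, 0, 0, 0, 0, 0, 2, 0, 0, 0, 0, 0, 2, 0, 0, 0, 0, 0, 0, 0, 0, 0, 0]'

```text
clock: 46.13
eef_pos: [0.5272, 0.0306, 0.0329]
ee_rot: [0.691, 0.723, -0.001, -0.001]
ft_force: [-1.7, -0.2, 0.3]
gripper_width: 0.0116
```

```bash
python3 - <<'E'
from h import *
x=st();print(W2S(x["eef_pos"]))
E
```

```text
46.13 [0.5272 0.0306 0.0329] [ 6.910e-01  7.229e-01 -8.000e-04 -6.000e-04] f [-1.7 -0.2  0.3] w 0.0116 q [ 0.036  0.402  1.888 -0.     0.853 -0.009]
[-57.78233317   1.56896278  32.88062023]
```

Emit:
carry_out --rows '[0, 1.5, 0, 0, 0, 0, 0, 1.5, 0, 0, 0, 0, 0, 1, 0, 0, 0, 0, 0, 1, 0, 0, 0, 0, 0, 0, 0, 0, 0, 0]'

```text
clock: 46.55
eef_pos: [0.5276, 0.0306, 0.0331]
ee_rot: [0.691, 0.723, -0.004, -0.004]
ft_force: [-15.7, -0.7, 18.3]
gripper_width: 0.0122
```

Emit:
carry_out --rows '[0, 1, 0, 0, 0, 0, 0, 1, 0, 0, 0, 0, 0, 0, 0, 0, 0, 0]'

```text
clock: 46.8
eef_pos: [0.5321, 0.0308, 0.033]
ee_rot: [0.691, 0.723, -0.003, -0.002]
ft_force: [-10.8, -1.0, 11.3]
gripper_width: 0.0119
```

Emit:
carry_out --rows '[0, 0, -1, 0, 0, 0, 0, 0, 0, 0, 0, 0]'

```text
clock: 46.97
eef_pos: [0.5323, 0.0308, 0.033]
ee_rot: [0.691, 0.723, -0.003, -0.002]
ft_force: [-8.1, -0.4, 4.8]
gripper_width: 0.0121
```

Emit:
carry_out --rows '[0, 1, 0, 0, 0, 0, 0, 0, 0, 0, 0, 0]'

```text
clock: 47.13
eef_pos: [0.5323, 0.0308, 0.0331]
ee_rot: [0.691, 0.723, -0.003, -0.003]
ft_force: [-10.2, -0.5, 6.9]
gripper_width: 0.0116
```

Emit:
carry_out --rows '[0, 1, 0, 0, 0, 0, 0, 0, 0, 0, 0, 0]'

```text
clock: 47.3
eef_pos: [0.5323, 0.0308, 0.0331]
ee_rot: [0.691, 0.723, -0.004, -0.004]
ft_force: [-12.1, -1.5, 10.4]
gripper_width: 0.0117
```

```bash
python3 - <<'E'
from h import *
x=st();print(W2S(x["eef_pos"]))
s=snap("scene","s25");d=snap("top","t25")
cv2.imwrite("pics/z31.png",cv2.resize(s["pixels"][...,::-1][130:250,230:350],None,fx=5,fy=5,interpolation=cv2.INTER_CUBIC))
E
```

```text
47.3 [0.5323 0.0308 0.0331] [ 0.6906  0.7232 -0.0042 -0.0037] f [-12.1  -1.5  10.4] w 0.0117 q [ 3.700e-02  4.130e-01  1.868e+00 -1.000e-03  8.720e-01 -9.000e-03]
[-52.71038652   1.52710387  33.11893964]
```

View pics/z31.png

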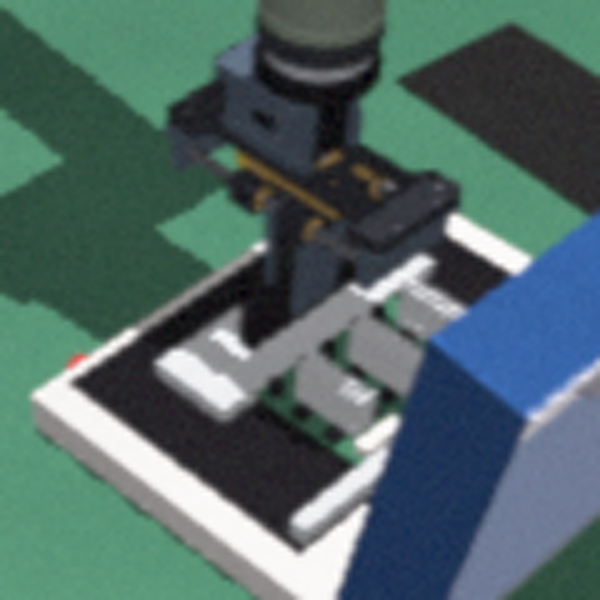

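Emit:
carry_out --rows '[0, 0, -1.5, 0, 0, 0, 0, 0, 0, 0, 0, 0]'

```text
clock: 47.57
eef_pos: [0.5324, 0.0307, 0.0332]
ee_rot: [0.69, 0.723, -0.004, -0.004]
ft_force: [-8.7, -0.1, -0.2]
gripper_width: 0.012
```

Emit:
carry_out --rows '[0, 1, -0.5, 0, 0, 0, 0, 0, 0, 0, 0, 0]'

```text
clock: 47.73
eef_pos: [0.5324, 0.0307, 0.0333]
ee_rot: [0.69, 0.723, -0.005, -0.005]
ft_force: [-9.1, -0.7, -0.4]
gripper_width: 0.0117
```

```bash
python3 - <<'E'
from h import *
x=st();print(W2S(x["eef_pos"]))
E
```

```text
47.73 [0.5324 0.0307 0.0333] [ 0.6905  0.7233 -0.0051 -0.0045] f [-9.1 -0.7 -0.4] w 0.0117 q [ 3.700e-02  4.140e-01  1.866e+00 -1.000e-03  8.760e-01 -9.000e-03]
[-52.55662607   1.48831842  33.32329242]
```

Emit:
carry_out --rows '[0, -2, 0, 0, 0, 0, 0, -1, 0.5, 0, 0, 0, 0, 0, 0, 0, 0, 0]'

```text
clock: 47.98
eef_pos: [0.5324, 0.0308, 0.0332]
ee_rot: [0.691, 0.723, -0.003, -0.002]
ft_force: [-5.8, 0.3, -4.8]
gripper_width: 0.012
```

Emit:
carry_out --rows '[0, 0, 0, 0, 0, 0, 0, 0, 0, 0, 0, 0, 0, 0, 0, 0, 0, 0, 0, 0, 0, 0, 0, 0]' --hand 0.4

```text
clock: 48.32
eef_pos: [0.538, 0.031, 0.0356]
ee_rot: [0.691, 0.723, 0.002, 0.002]
ft_force: [-0.7, -0.2, -0.4]
gripper_width: 0.035
```

```bash
python3 - <<'E'
from h import *
x=st();print(W2S(x["eef_pos"]))
E
```

```text
48.32 [0.538  0.031  0.0356] [0.6912 0.7227 0.0017 0.0016] f [-0.7 -0.2 -0.4] w 0.035 q [ 0.036  0.41   1.866  0.     0.862 -0.008]
[-47.02454167   1.49367306  35.64953184]
```

Emit:
carry_out --rows '[0, -3, 0, 0, 0, 0, 0, 0, -15, 0, 0, 0, 0, 0, -25, 0, 0, 0, 0, 0, -30, 0, 0, 0, 0, 0, -30, 0, 0, 0, 0, 0, -30, 0, 0, 0, 25, -15, -20, 0, 0, 0, 35, -15, 0, 0, 0, 0, 40, 0, 0, 0, 0, 0, 40, 0, 0, 0, 0, 0, 40, 0, 0, 0, 0, 0, 40, 0, 0, 0, 0, 0, 0, 0, 0, 0, 0, 0]'

```text
clock: 49.4
eef_pos: [0.4928, 0.2559, 0.185]
ee_rot: [0.689, 0.725, 0.002, -0.001]
ft_force: [1.3, -0.8, -0.5]
gripper_width: 0.0366
```

```bash
python3 - <<'E'
from h import *
x=st()
s=snap("scene","s26");d=snap("top","t26")
cv2.imwrite("pics/z32.png",cv2.resize(s["pixels"][...,::-1][130:250,230:350],None,fx=5,fy=5,interpolation=cv2.INTER_CUBIC))
cv2.imwrite("pics/z33.png",cv2.resize(d["pixels"][...,::-1][100:210,140:280],None,fx=5.5,fy=5.4,interpolation=cv2.INTER_CUBIC))
E
```

```text
49.4 [0.4928 0.2559 0.185 ] [ 0.6891  0.7247  0.0025 -0.0009] f [ 1.3 -0.8 -0.5] w 0.0366 q [0.456 0.29  1.624 0.004 1.224 0.405]
```

View pics/z32.png

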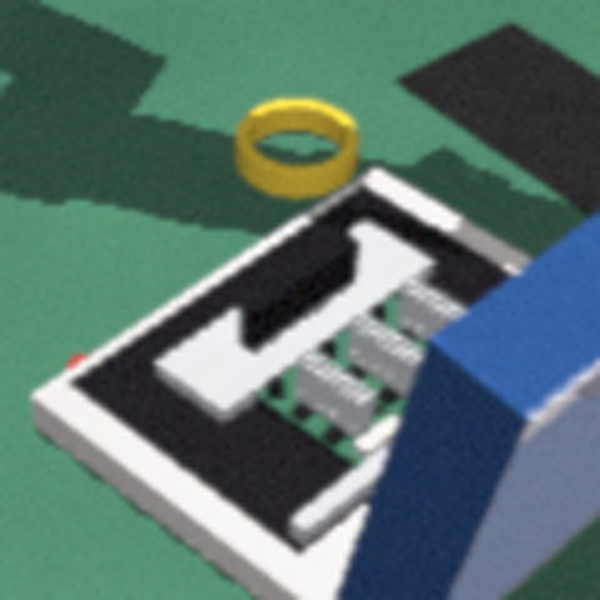

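View pics/z33.png

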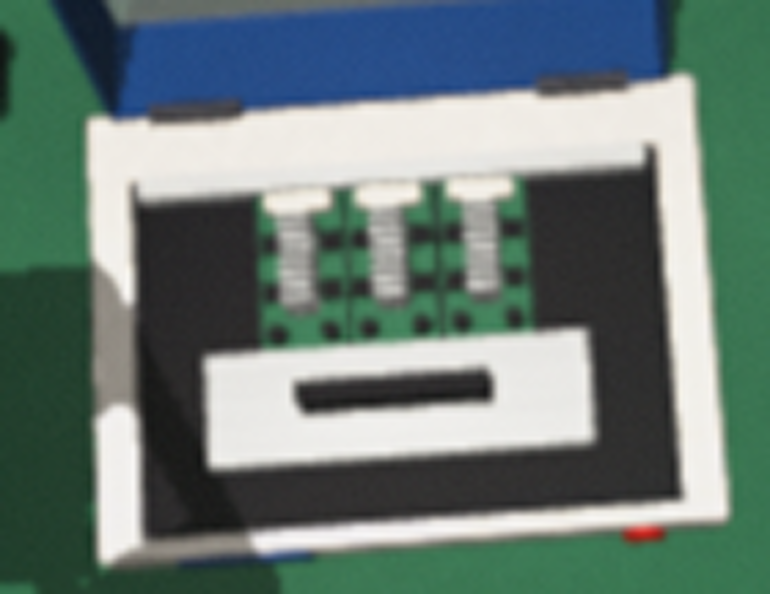

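```bash
python3 - <<'E'
from h import *
d=bot.get_image("top");z2=lambda x,y:(140+x/5.5-.4,100+y/5.4-.4)
for p in((203,355),(588,330),(598,440),(206,470)):print(W2S(ray(d,*z2(*p),.042)))
h=handle(1.73); print(h); gox([h[0],h[1],.36],YAW+np.pi/2,14,0)
E
```

```text
[-20.08255112 104.15553521  42.        ]
[-20.68216849 -98.39235622  42.        ]
[-80.78333338 -99.70180768  42.        ]
[-82.75027221 104.52957248  42.        ]
[0.78214861 0.04085427 0.29103692]
n 14 row [-15.829, 19.962, -12.515, 0.0, 0.0, -0.0] xrange 0.513 0.782 yaw now 1.617 turn -0.0
```

Emit:
carry_out --rows '[0, 0, -30, 0, 0, 0, 0, 0, -35, 0, 0, 0, 0, 0, -35, 0, 0, 0, 0, 0, -35, 0, 0, 0, -15, 20, -30, 0, 0, 0, -20, 28, -10, 0, 0, 0, -22, 30, 0, 0, 0, 0, -22, 30, 0, 0, 0, 0, -22, 30, 0, 0, 0, 0, -22, 30, 0, 0, 0, 0, -22, 30, 0, 0, 0, 0, -22, 30, 0, 0, 0, 0, -22, 25, 0, 0, 0, 0, -22, 20, 0, 0, 0, 0, -10, 10, 0, 0, 0, 0, 0, 0, 0, 0, 0, 0, 0, 0, 0, 0, 0, 0]' --hand 0.3

```text
clock: 50.97
eef_pos: [0.7856, 0.0387, 0.3586]
ee_rot: [0.692, 0.722, -0.001, -0.001]
ft_force: [0.0, -0.2, 0.3]
gripper_width: 0.0275
```

```bash
python3 - <<'E'
from h import *
x=st()
gox([.7848,.0390,.262],YAW+np.pi/2,1,0)
E
```

```text
50.97 [0.7856 0.0387 0.3586] [ 6.922e-01  7.217e-01 -5.000e-04 -6.000e-04] f [ 0.  -0.2  0.3] w 0.0275 q [ 0.035  0.721  0.468  0.     1.954 -0.007]
n 1 row [0.334, -0.671, 96.568, -0.002, -0.0, -0.005] xrange 0.785 0.785 yaw now 1.612 turn -0.005
```

Emit:
carry_out --rows '[0, 0, 18, 0, 0, 0, 0, 0, 22, 0, 0, 0, 0, 0, 22, 0, 0, 0, 0, 0, 18, 0, 0, 0, 0, 0, 10, 0, 0, 0, 0, 0, 4, 0, 0, 0, 0, 0, 0, 0, 0, 0, 0, 0, 0, 0, 0, 0]'

```text
clock: 51.63
eef_pos: [0.7851, 0.0416, 0.2673]
ee_rot: [0.691, 0.723, 0.001, 0.001]
ft_force: [-0.3, 0.5, 0.3]
gripper_width: 0.0274
```

```bash
python3 - <<'E'
from h import *
x=st()
gox([.7848,.0390,.264],YAW+np.pi/2,1,0)
s=snap("scene","s27")
cv2.imwrite("pics/z34.png",cv2.resize(s["pixels"][...,::-1][70:250,230:420],None,fx=3.6,fy=3.3,interpolation=cv2.INTER_CUBIC))
E
```

```text
51.63 [0.7851 0.0416 0.2673] [6.909e-01 7.230e-01 7.000e-04 6.000e-04] f [-0.3  0.5  0.3] w 0.0274 q [ 0.038  0.672  0.786  0.     1.682 -0.007]
n 1 row [-2.535, -0.399, 3.34, 0.002, -0.0, -0.001] xrange 0.785 0.785 yaw now 1.616 turn -0.001
```

View pics/z34.png

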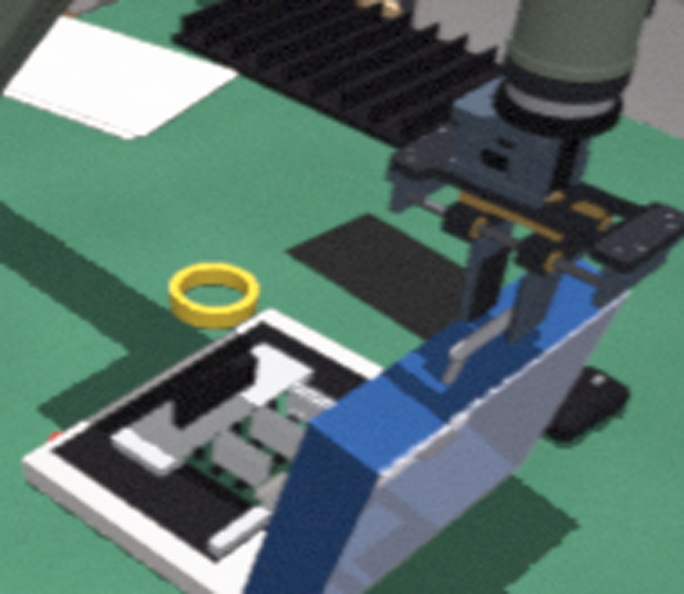

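Straddling the bar. Lower 3 mm and grip.

Emit:
carry_out --rows '[-2, 0, 3, 0, 0, 0, 0, 0, 0, 0, 0, 0, 0, 0, 0, 0, 0, 0]'

```text
clock: 51.93
eef_pos: [0.7856, 0.039, 0.2629]
ee_rot: [0.691, 0.723, 0.0, 0.0]
ft_force: [0.2, 0.3, 0.5]
gripper_width: 0.0274
```

Emit:
carry_out --rows '[0, 0, 0, 0, 0, 0, 0, 0, 0, 0, 0, 0, 0, 0, 0, 0, 0, 0, 0, 0, 0, 0, 0, 0, 0, 0, 0, 0, 0, 0]' --hand 0

```text
clock: 52.35
eef_pos: [0.7848, 0.0391, 0.2626]
ee_rot: [0.691, 0.723, -0.001, -0.001]
ft_force: [-3.4, 0.2, 0.9]
gripper_width: 0.0101
```

```bash
python3 - <<'E'
from h import *
x=st();print(W2S(x["eef_pos"]))
t=np.linspace(1.74,0,45); h=np.array([W2S(handle(x)) for x in t]); print(np.round(np.diff(h,axis=0)[:,[0,2]],1).tolist())
E
```

```text
52.35 [0.7848 0.0391 0.2626] [ 6.910e-01  7.229e-01 -8.000e-04 -6.000e-04] f [-3.4  0.2  0.9] w 0.0101 q [ 0.035  0.673  0.794 -0.     1.676 -0.01 ]
[199.89509794  -1.8526319  262.61672091]
[[-10.4, 3.0], [-10.5, 2.5], [-10.6, 2.1], [-10.6, 1.7], [-10.7, 1.3], [-10.7, 0.9], [-10.8, 0.4], [-10.8, 0.0], [-10.8, -0.4], [-10.7, -0.8], [-10.7, -1.3], [-10.6, -1.7], [-10.6, -2.1], [-10.5, -2.5], [-10.4, -2.9], [-10.2, -3.3], [-10.1, -3.7], [-9.9, -4.1], [-9.8, -4.5], [-9.6, -4.9], [-9.4, -5.3], [-9.2, -5.6], [-8.9, -6.0], [-8.7, -6.4], [-8.4, -6.7], [-8.2, -7.0], [-7.9, -7.3], [-7.6, -7.6], [-7.3, -7.9], [-7.0, -8.2], [-6.6, -8.5], [-6.3, -8.7], [-5.9, -9.0], [-5.6, -9.2], [-5.2, -9.4], [-4.8, -9.6], [-4.4, -9.8], [-4.1, -10.0], [-3.7, -10.1], [-3.3, -10.3], [-2.8, -10.4], [-2.4, -10.5], [-2.0, -10.6], [-1.6, -10.6]]
```

Emit:
carry_out --rows '[0, -10.4, -3, 0, 0, 0, 0, -10.5, -2.5, 0, 0, 0, 0, -10.6, -2.1, 0, 0, 0, 0, -10.6, -1.7, 0, 0, 0, 0, -10.7, -1.3, 0, 0, 0, 0, -10.7, -0.9, 0, 0, 0, 0, -10.8, -0.4, 0, 0, 0, 0, -10.8, 0, 0, 0, 0, 0, -10.8, 0.4, 0, 0, 0, 0, -10.7, 0.8, 0, 0, 0]'

```text
clock: 53.18
eef_pos: [0.6823, 0.034, 0.276]
ee_rot: [0.691, 0.723, 0.004, 0.004]
ft_force: [5.2, -0.2, 5.6]
gripper_width: 0.0103
```

```bash
python3 - <<'E'
from h import *
x=st();print(W2S(x["eef_pos"]))
t=np.linspace(1.74,0,45); print(W2S(handle(t[10])))
s=snap("scene","s28")
cv2.imwrite("pics/z35.png",cv2.resize(s["pixels"][...,::-1][70:250,230:420],None,fx=3.6,fy=3.3,interpolation=cv2.INTER_CUBIC))
E
```

```text
53.18 [0.6823 0.034  0.276 ] [0.6911 0.7228 0.0038 0.0045] f [ 5.2 -0.2  5.6] w 0.0103 q [ 3.300e-02  4.600e-01  1.138e+00 -1.000e-03  1.532e+00 -1.100e-02]
[ 97.27715516  -2.25645355 276.04465288]
[9.35401062e+01 3.96464717e-16 3.00970246e+02]
```

View pics/z35.png

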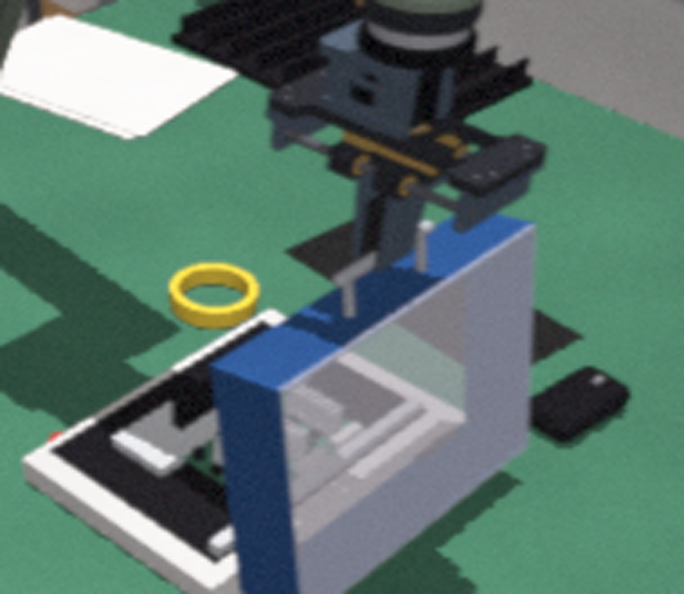

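Emit:
carry_out --rows '[0, -10.7, 1.3, 0, 0, 0, 0, -10.6, 1.7, 0, 0, 0, 0, -10.6, 2.1, 0, 0, 0, 0, -10.5, 2.5, 0, 0, 0, 0, -10.4, 2.9, 0, 0, 0, 0, -10.2, 3.3, 0, 0, 0, 0, -10.1, 3.7, 0, 0, 0, 0, -9.9, 4.1, 0, 0, 0, 0, -9.8, 4.5, 0, 0, 0, 0, -9.6, 4.9, 0, 0, 0, 0, -9.4, 5.3, 0, 0, 0, 0, -9.2, 5.6, 0, 0, 0]'

```text
clock: 54.23
eef_pos: [0.5596, 0.0278, 0.2336]
ee_rot: [0.691, 0.723, 0.001, 0.003]
ft_force: [-1.4, -3.1, 7.8]
gripper_width: 0.0101
```

Emit:
carry_out --rows '[0, -8.9, 6, 0, 0, 0, 0, -8.7, 6.4, 0, 0, 0, 0, -8.4, 6.7, 0, 0, 0, 0, -8.2, 7, 0, 0, 0, 0, -7.9, 7.3, 0, 0, 0, 0, -7.6, 7.6, 0, 0, 0, 0, -7.3, 7.9, 0, 0, 0, 0, -7, 8.2, 0, 0, 0]'

```text
clock: 54.9
eef_pos: [0.4941, 0.0245, 0.1753]
ee_rot: [0.691, 0.723, -0.001, 0.002]
ft_force: [-3.1, -5.2, 6.5]
gripper_width: 0.0104
```

```bash
python3 - <<'E'
from h import *
x=st();print(W2S(x["eef_pos"]))
t=np.linspace(1.74,0,45); print(W2S(handle(t[30])))
s=snap("scene","s29")
cv2.imwrite("pics/z36.png",cv2.resize(s["pixels"][...,::-1][70:250,230:420],None,fx=3.6,fy=3.3,interpolation=cv2.INTER_CUBIC))
E
```

```text
54.9 [0.4941 0.0245 0.1753] [ 0.6907  0.7231 -0.0008  0.0016] f [-3.1 -5.2  6.5] w 0.0104 q [ 0.029  0.205  1.768 -0.004  1.168 -0.016]
[-91.1475273   -3.00427334 175.27201996]
[-9.12644815e+01  8.97624916e-16  2.01733278e+02]
```

View pics/z36.png

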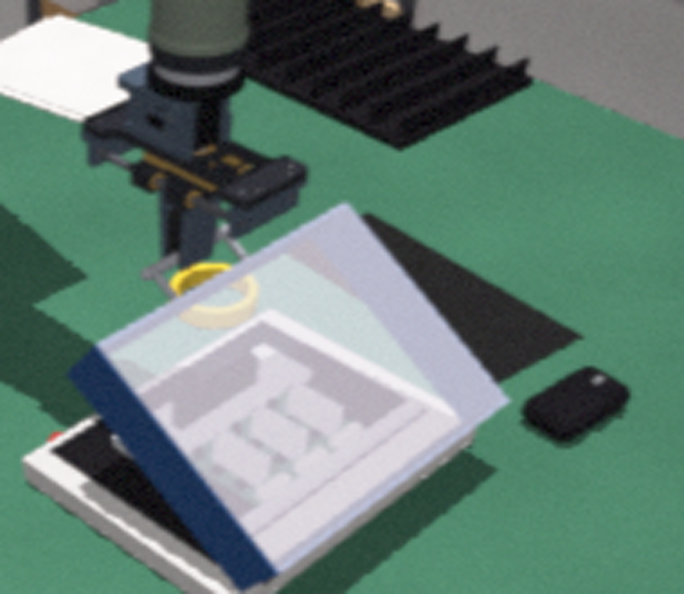

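Emit:
carry_out --rows '[0, -3.3, 4.2, 0, 0, 0, 0, -3.3, 4.2, 0, 0, 0, 0, -3.1, 4.4, 0, 0, 0, 0, -3.1, 4.4, 0, 0, 0, 0, -3, 4.5, 0, 0, 0, 0, -3, 4.5, 0, 0, 0, 0, -2.8, 4.6, 0, 0, 0, 0, -2.8, 4.6, 0, 0, 0, 0, -2.6, 4.7, 0, 0, 0, 0, -2.6, 4.7, 0, 0, 0, 0, -2.4, 4.8, 0, 0, 0, 0, -2.4, 4.8, 0, 0, 0, 0, -2.2, 4.9, 0, 0, 0, 0, -2.2, 4.9, 0, 0, 0]'

```text
clock: 56.12
eef_pos: [0.454, 0.0226, 0.1101]
ee_rot: [0.69, 0.723, -0.002, 0.0]
ft_force: [-5.2, -6.4, 4.7]
gripper_width: 0.0102
```

```bash
python3 - <<'E'
from h import *
x=st();print(W2S(x["eef_pos"]))
t=np.linspace(1.74,0,45); print(W2S(handle(t[37])),t[37])
s=snap("scene","s30");d=snap("top","t30")
cv2.imwrite("pics/z37.png",cv2.resize(s["pixels"][...,::-1][70:250,230:420],None,fx=3.6,fy=3.3,interpolation=cv2.INTER_CUBIC))
E
```

```text
56.12 [0.454  0.0226 0.1101] [ 6.905e-01  7.233e-01 -2.400e-03  2.000e-04] f [-5.2 -6.4  4.7] w 0.0102 q [ 0.027  0.207  1.948 -0.004  0.989 -0.017]
[-131.24658525   -3.02489388  110.06543736]
[-1.30155697e+02 -6.92625529e-17  1.37457561e+02] 0.27681818181818185
```

View pics/z37.png

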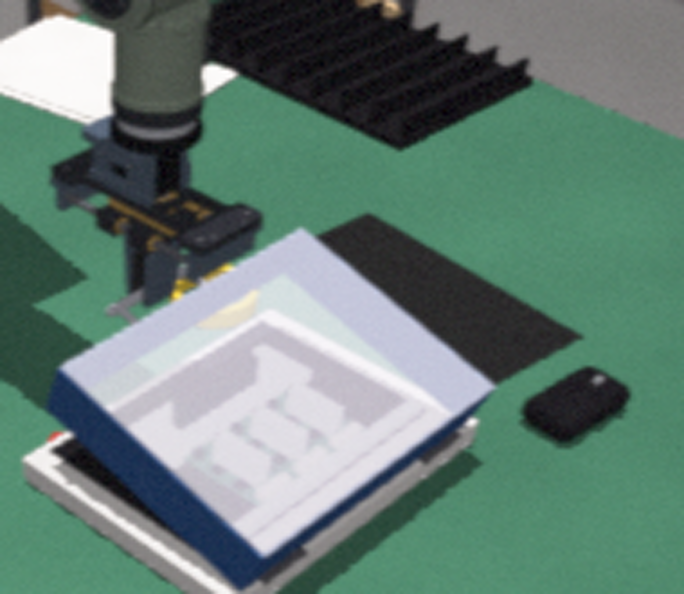

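Emit:
carry_out --rows '[-0.3, -2, 5, 0, 0, 0, -0.3, -2, 5, 0, 0, 0, -0.3, -1.8, 5, 0, 0, 0, -0.3, -1.8, 5.1, 0, 0, 0, -0.3, -1.6, 5.2, 0, 0, 0, 0, -1.6, 5.2, 0, 0, 0, 0, -1.4, 5.2, 0, 0, 0, 0, -1.4, 5.2, 0, 0, 0, 0, -1.2, 5.2, 0, 0, 0, 0, -1.2, 5.2, 0, 0, 0]'

```text
clock: 57.05
eef_pos: [0.437, 0.0217, 0.0582]
ee_rot: [0.691, 0.723, -0.002, -0.002]
ft_force: [-6.2, -1.5, 4.1]
gripper_width: 0.0101
```

```bash
python3 - <<'E'
from h import *
x=st();print(W2S(x["eef_pos"]))
E
```

```text
57.05 [0.437  0.0217 0.0582] [ 0.6908  0.7231 -0.0023 -0.0017] f [-6.2 -1.5  4.1] w 0.0101 q [ 2.400e-02  2.490e-01  2.053e+00 -1.000e-03  8.450e-01 -2.100e-02]
[-148.2567562    -3.12863024   58.20341285]
```

Emit:
carry_out --rows '[0, -0.6, 3, 0, 0, 0, 0, -0.5, 3, 0, 0, 0, 0, -0.4, 3, 0, 0, 0, 0, -0.3, 3, 0, 0, 0, 0, -0.3, 2.5, 0, 0, 0, 0, -0.2, 2.5, 0, 0, 0, 0, 0, 1.5, 0, 0, 0, 0, 0, 0, 0, 0, 0]'

```text
clock: 57.72
eef_pos: [0.4334, 0.0215, 0.0391]
ee_rot: [0.691, 0.723, -0.003, -0.003]
ft_force: [-6.2, -2.1, -0.3]
gripper_width: 0.0106
```

```bash
python3 - <<'E'
from h import *
x=st();print(W2S(x["eef_pos"]))
s=snap("scene","s31");d=snap("top","t31")
cv2.imwrite("pics/z38.png",cv2.resize(s["pixels"][...,::-1][100:260,220:410],None,fx=3.7,fy=3.7,interpolation=cv2.INTER_CUBIC))
E
```

```text
57.72 [0.4334 0.0215 0.0391] [ 0.6908  0.7231 -0.0034 -0.0027] f [-6.2 -2.1 -0.3] w 0.0106 q [ 2.400e-02  2.740e-01  2.083e+00 -1.000e-03  7.940e-01 -2.100e-02]
[-151.92716863   -3.11702475   39.14778936]
```

View pics/z38.png

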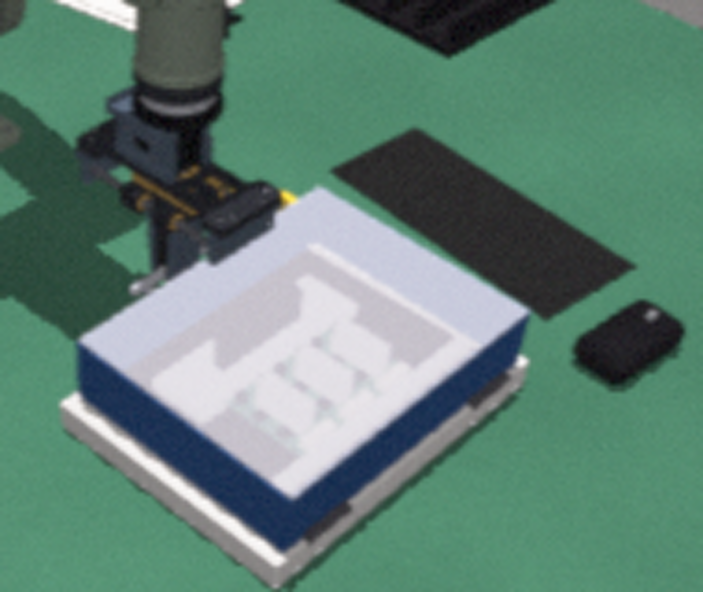

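Emit:
carry_out --rows '[0, -0.5, 1, 0, 0, 0, 0, 0, 1, 0, 0, 0, 0, 0, 0, 0, 0, 0]'

```text
clock: 58.07
eef_pos: [0.4332, 0.0215, 0.0374]
ee_rot: [0.691, 0.723, -0.003, -0.002]
ft_force: [-6.6, -2.5, 0.5]
gripper_width: 0.0104
```

Emit:
carry_out --rows '[0, 0, 1, 0, 0, 0, 0, 0, 1, 0, 0, 0, 0, 0, 0, 0, 0, 0]'

```text
clock: 58.32
eef_pos: [0.4329, 0.0215, 0.0353]
ee_rot: [0.691, 0.723, -0.003, -0.003]
ft_force: [-6.9, -2.2, 0.5]
gripper_width: 0.0103
```

Emit:
carry_out --rows '[0, 0, 1, 0, 0, 0, 0, 0, 1, 0, 0, 0, 0, 0, 0, 0, 0, 0]'

```text
clock: 58.57
eef_pos: [0.4326, 0.0215, 0.0333]
ee_rot: [0.691, 0.723, -0.004, -0.003]
ft_force: [-7.7, -1.7, 1.4]
gripper_width: 0.0105
```

Emit:
carry_out --rows '[0, 0, 1, 0, 0, 0, 0, 0, 1, 0, 0, 0, 0, 0, 0, 0, 0, 0]'

```text
clock: 58.82
eef_pos: [0.4325, 0.0215, 0.0322]
ee_rot: [0.691, 0.723, -0.004, -0.003]
ft_force: [-10.2, -2.4, 12.1]
gripper_width: 0.0104
```

```bash
python3 - <<'E'
from h import *
x=st();print(W2S(x["eef_pos"]))
s=snap("scene","s32");d=snap("top","t32")
cv2.imwrite("pics/z39.png",cv2.resize(s["pixels"][...,::-1][100:260,220:410],None,fx=3.7,fy=3.7,interpolation=cv2.INTER_CUBIC))
for t in(0,.02,.04): print(t,[np.round(proj(s,S2W([120-235*np.cos(t)+z*np.sin(t),-150,30+235*np.sin(t)+z*np.cos(t)])),1) for z in(0,64)])
E
```

```text
58.82 [0.4325 0.0215 0.0322] [ 0.6907  0.7231 -0.0037 -0.003 ] f [-10.2  -2.4  12.1] w 0.0104 q [ 2.400e-02  2.830e-01  2.093e+00 -1.000e-03  7.750e-01 -2.100e-02]
[-152.84879166   -3.1392846    32.21524207]
0 [array([240.8, 207.2]), array([240.1, 192.2])]
0.02 [array([240.8, 206.1]), array([240.3, 191.3])]
0.04 [array([240.8, 205.1]), array([240.6, 190.4])]
```

View pics/z39.png

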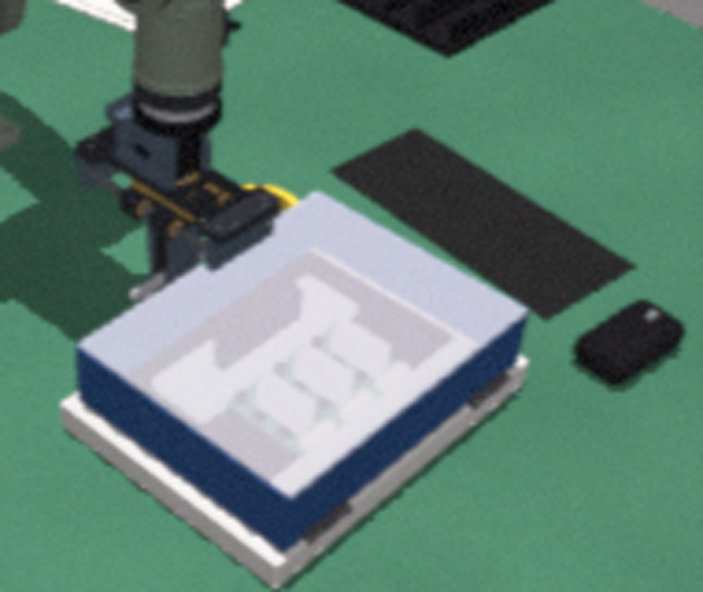

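Emit:
carry_out --rows '[0, 0, 1, 0, 0, 0, 0, 0, 0, 0, 0, 0, 0, 0, 0, 0, 0, 0]'

```text
clock: 59.17
eef_pos: [0.4325, 0.0215, 0.032]
ee_rot: [0.691, 0.723, -0.004, -0.003]
ft_force: [-11.7, -2.2, 19.5]
gripper_width: 0.0102
```

Emit:
carry_out --rows '[0, -1, -1, 0, 0, 0, 0, 0, 0, 0, 0, 0, 0, 0, 0, 0, 0, 0]'

```text
clock: 59.42
eef_pos: [0.4325, 0.0215, 0.0322]
ee_rot: [0.691, 0.723, -0.003, -0.002]
ft_force: [-7.9, -2.0, 8.4]
gripper_width: 0.0101
```

Emit:
carry_out --rows '[0, 0, 0, 0, 0, 0, 0, 0, 0, 0, 0, 0, 0, 0, 0, 0, 0, 0, 0, 0, 0, 0, 0, 0]' --hand 0.3

```text
clock: 59.75
eef_pos: [0.4366, 0.0221, 0.0324]
ee_rot: [0.691, 0.723, 0.0, 0.0]
ft_force: [-0.2, 0.6, -0.6]
gripper_width: 0.0276
```

Emit:
carry_out --rows '[0, -4, 0, 0, 0, 0, 0, 0, -8, 0, 0, 0, 0, 0, -15, 0, 0, 0, 0, 0, -25, 0, 0, 0, 0, 0, -30, 0, 0, 0, 0, -10, -30, 0, 0, 0, -20, -20, -30, 0, 0, 0, -40, -10, 0, 0, 0, 0, -40, 0, 0, 0, 0, 0, -40, 0, 0, 0, 0, 0, -40, 0, 0, 0, 0, 0, -40, 0, 0, 0, 0, 0, -40, 0, 0, 0, 0, 0, -20, 0, 0, 0, 0, 0, 0, 0, 0, 0, 0, 0, 0, 0, 0, 0, 0, 0]'

```text
clock: 61.08
eef_pos: [0.4041, -0.2603, 0.1705]
ee_rot: [0.692, 0.722, 0.0, -0.0]
ft_force: [-0.3, 1.4, -0.1]
gripper_width: 0.027
```

```bash
python3 - <<'E'
from h import *
x=st()
s=snap("scene","s33");d=snap("top","t33")
cv2.imwrite("pics/z40.png",cv2.resize(s["pixels"][...,::-1][100:260,220:410],None,fx=3.7,fy=3.7,interpolation=cv2.INTER_CUBIC))
cv2.imwrite("pics/z41.png",cv2.resize(d["pixels"][...,::-1][90:220,140:290],None,fx=4.5,fy=4.5,interpolation=cv2.INTER_CUBIC))
E
```

```text
61.08 [ 0.4041 -0.2603  0.1705] [ 6.919e-01  7.220e-01  2.000e-04 -2.000e-04] f [-0.3  1.4 -0.1] w 0.027 q [-0.597  0.187  1.803  0.     1.151 -0.639]
```

View pics/z40.png

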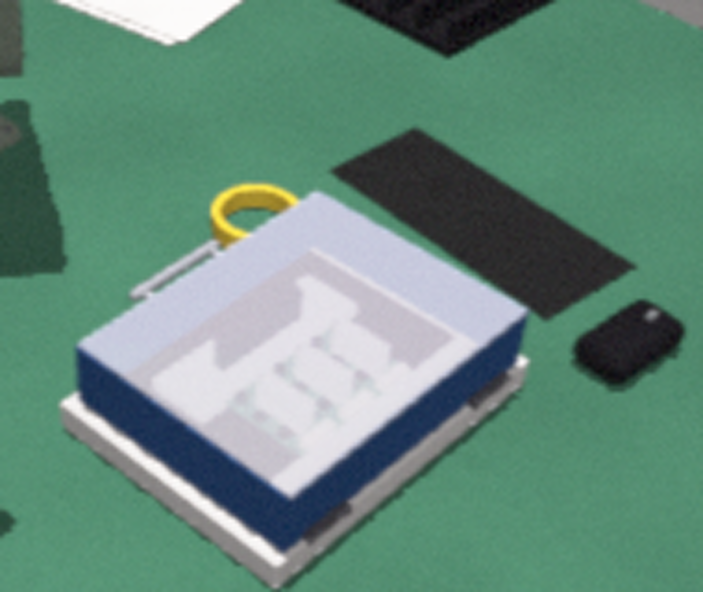

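View pics/z41.png

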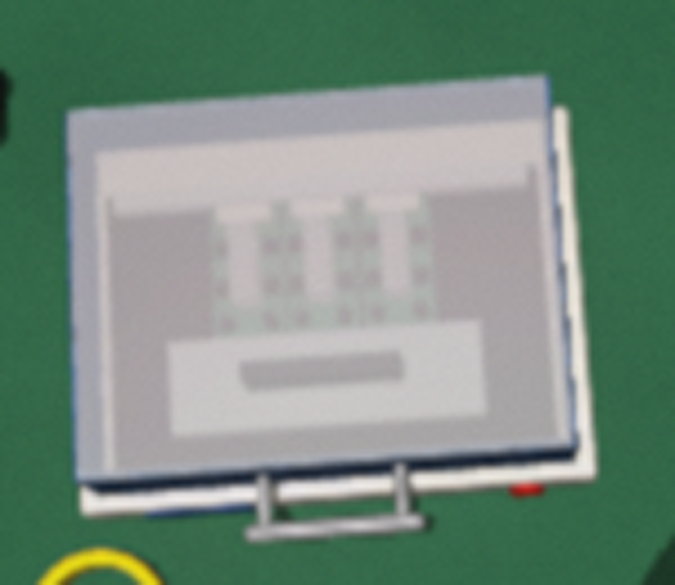

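View pics/t33.png

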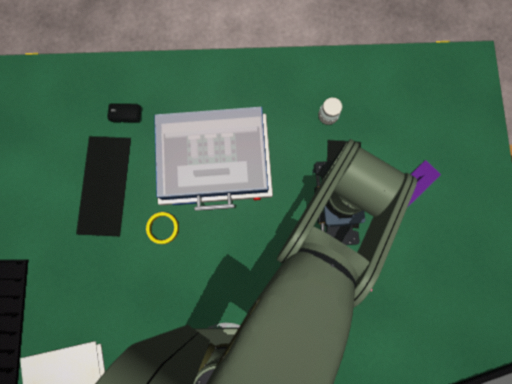

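```bash
python3 - <<'E'
from h import *
d=bot.get_image("top");s=bot.get_image("scene")
for t in(0,.01,.03): print(t,proj(d,handle(t)))
print(bot.job_done())
E
```

```text
0 (np.float64(213.77441138803488), np.float64(206.41551458838387))
0.01 (np.float64(213.65906185157905), np.float64(206.15610147098383))
0.03 (np.float64(213.42566446961013), np.float64(205.60473048779832))
the job is handed in; nothing more can be done
None
```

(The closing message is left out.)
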